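# Fit the spindle of the tape dispenser

### The arm

A 6-joint arm with a two-finger parallel gripper is mounted at the origin on a cart in front of the work surface, level with it; the furniture and walls round the work are solid. World frame = base frame: x ahead of the robot, y to its left, z up, the work surface at z = 0. Lengths are in m, angles in rad, forces in N, time in s.
With the tool pointing down it reaches from about 0.375 to 0.975 m from the base axis. Payload 3.8 kg.
Tool frame: the origin (TCP) lies between the finger pads; the fingertips stand manip.nose_length ahead of it and the grasp point (between the pads) lies 3 mm ahead of it (manip.nose_length is the distance from the TCP to the fingertips, in m); z points along the fingers, y is the line along which they close (so a half turn about z gives the same grasp; the last joint's range is limited). The gripper opens to 85 mm and grips with 20 to 120 N. Pads are 22 mm wide; open, the fingers measure 114 mm over their backs; the gripper's body (76 mm by 85 mm) begins 54 mm behind the grasp point. The pads swing forward as they close: fully open they stand 13 mm farther back than shut.
Start: joints at [1.069, 0.264, 1.604, -0, 1.274, -0.037], TCP at [0.303, 0.603, 0.253] pointing down, gripper open.
Joint ranges: [-2.63, 2.63], [-0.94, 2.18], [0.31, 2.57], [-1.31, 4.45], [0, 2.66], [-2.55, 2.55]. Speed limits (rad/s): [2.57, 2.57, 3.14, 3.14, 3.14, 3.14].

### API

Orientations are given as a rotation vector (axis times angle).
In Python, from bench import manip gives the robot as it stands. The module is installed in compiled form; this text tells all that it offers.
- The arm moves only by the tool jog_arm, never from a script. Its argument "plan" is a list that holds one entry, the list of rows, each a list of 7 numbers: the shift along the tool's x, y, z in m, then the turn, a rotation vector about the tool's x, y, z in degrees, then the opening, from 0 (shut) to 1 (fully open). A call has exactly 5 rows; each row shifts and turns the commanded pose from where the row before left it, along the tool's axes as they then stand; what a row does not reach is not made up. A row lasts 1/10 s, in which the tool goes at most 50 mm and 8.59 degrees, less where a joint would pass 70% of its speed; a pose out of reach is approached as far as the arm can. A call with a gripper value outside its range is refused whole. The fingers move at their own pace and stop on an object; the grip force is fixed at half the most. Time passes only in rows, so rows that do not move let the fingers close, or fill a call up. It gives the time, the measured TCP pose, the force, the opening and the grip force at its end, in the units of the state.
- manip.get_state(): the state, without advancing time (a new reading comes with each control period).
- manip.get_image(name): name is "side" or "top" or "wrist"; returns (picture, depth): 400x640x3 uint8, red, green, blue; 400x640 float32, m along the optical axis (not along the pixel's ray), 0 where there is no reading.
- manip.camera_info(name): a dict with "fx", "fy", "cx", "cy" (pixels), "eye" and "rotation" of the camera in the world. Camera axes: x right, y up, looking along -z (the intrinsics and any distortion apply to the point x, -y, -z); pixel columns grow to the right and rows downward; lengths in m; the calibration is good to about 2 mm. The wrist camera is an equidistant fisheye: a pixel r from the principal point sees the ray r / f radians off the axis. A picture is of the moment at which its call begins: read the wrist's pose just before it. camera_info takes no time and is no camera call; for the wrist camera it gives the pose at the moment of the call.
- manip.close_job(): hands the job in; it is judged then, once.
The state is a dict: "clock": time; "qpos": joint angles; "dq": joint speeds; "joint_torque": joint torques, N m; "position": TCP position; "tcp_rot": TCP orientation; "force": force on the tool from outside, world axes, zero at the start; "wrist_torque": the same for the moment, N m; "gripper_width": finger opening in m; "gripper_force": force on a finger pad.
Only numpy, scipy, OpenCV 4.12 (cv2) and the standard library are available. Lean on these libraries where they do the work, as an engineer would, in place of code of your own. Each camera call takes 0.05 s, during which the arm holds its last target. There are 200 camera calls.

### The job

First push the roll of masking tape all the way back in its dispenser, against the back stop. Then pull the red-handled spindle straight up out of the wooden holder and thread it down through the upper bracket, the roll and the tray, until its handle rests on the bracket, and let go. Leave the holder standing where it is, with the black-handled spindle and the marker in it.

Things in the scene. Friction and masses are not known exactly. Their poses are not given: they have to be found in the camera images.
- dispenser: Tape dispenser, green and grey painted metal, screwed to the bench. Origin on the vertical axis of its two holes, at bench height; x points to its back (away from the robot), y to its left, z up. Back stop: face at x = +47 mm, up to z = 105 mm, with side cheeks (x = 21 to 51, y = +-48 to 52, up to z = 108 mm). Under the tray is free space down to a base plate 8 mm thick.
- dispenser_hole (a point): Centre of the 18 mm hole in the steel bracket, in the plane of the bracket's top, 105 mm above the bench. The bracket is 42 mm wide and 8 mm thick and reaches forward from the back stop over the tray, to 20 mm in front of the hole's centre. The hole's rim is bevelled.
- dispenser_tray (a point): Centre of the square hole (17 mm wide, bevelled) in the level green tray, straight below the bracket's hole, in the plane of the tray's top, 58 mm above the bench. The tray (dispenser x = -121 to 55 mm, 8 mm thick) is open at the front, has guide lips at both sides, 96 mm apart inside, up to 70 mm above the bench, and two steel runners 2 mm high on which the roll slides.
- tape_roll: Cream roll of masking tape lying flat on the tray's runners, 92 mm outside, bore about 50 mm, 24 mm high, 0.09 kg. Origin: centre of its underside, 60 mm above the bench; z up. It starts too far forward by 40 to 60 mm, so that its body covers the tray's hole. When it touches the back stop its centre lies on the hole axis to within about 1 mm. Slides freely on the runners.
- tape_roll_centre (a point): Centre of the tape roll, half-way up, 72 mm above the bench.
- spindle_red_grip (a point): Point on the axis of the red-handled spindle where it is best gripped, 30 mm above the underside of its handle, 123 mm above its lower tip, 20 mm below its top; 133 mm above the bench at the start.
- spindle_red: Spindle with a red plastic handle, standing upright in one of the two outer sockets of the holder. 143 mm long: steel shaft 12 mm thick, 93 mm long, with a round tip; above it a handle 50 mm long, 22 mm thick with a collar 26 mm wide and 8 mm high at its underside. 0.12 kg. Origin at the lower tip, z along the shaft to the handle. Fully threaded, the tip stands 12 mm above the bench.
- spindle_black: The same spindle with a black handle, in the other outer socket; it stays there. Origin at the lower tip, z along the shaft.
- blue_marker_centre (a point): Centre of the marking pen with blue cap upwards, 131 mm long and 12 mm thick, upright in the middle socket; it stays there. Its centre is 75 mm above the bench.
- holder: Loose block of light wood, 76 mm (x) by 156 mm (y) by 75 mm high, 0.9 kg, with three upright square sockets 65 mm deep in a row along its y axis, 48 mm apart, the middle one at its centre, 15 mm wide. Origin: centre of its underside; z up. Along its x axis there is free room on both sides of the handles for the fingers.
There are look-alikes about, which are no part of the job. What is shaped like the tape_roll but orange or pink is not meant.

How it is judged:
By the outcome, as a careful person would: the job done as asked, in the order asked, and still so for the second after the job is handed in, with the robot touching nothing.
It also fails if it takes over 58 s, if anything falls off the work surface, if the arm or the gripper's body presses on something with over 40 N, if the wrist force passes 120 N, or if a joint passes its speed limit or range.

## Working session

There is one attempt and no reset: what is moved stays moved. The work goes in short steps, Python scripts to look and compute and a tool call to move; the robot and the scene stay as the last step left them, time stands still between calls to the robot, and variables do not carry over. Pictures are saved under pics/ and viewed, at most 10 in all, crops included, and the job is handed in when it is done.

Besides the shell and the picture viewer there is one more tool, called as name([rows], argument=value, ...), one row to a line, values as JSON. jog_arm: Moves the arm, as the interface text tells. Its arguments: {"type":"object","properties":{"plan":{"type":"array"}},"required":["plan"]}

```bash
mkdir -p pics; cat > h.py <<'E'
import numpy as np, cv2
from bench import manip
from scipy.spatial.transform import Rotation as R
def grab(n):
    ci=manip.camera_info(n); im,d=manip.get_image(n)
    return ci,im,d
def save(im,name,crop=None,s=1):
    if crop: im=im[crop[1]:crop[3],crop[0]:crop[2]]
    im=cv2.resize(im,None,fx=s,fy=s,interpolation=cv2.INTER_CUBIC)
    cv2.imwrite('pics/'+name,im[:,:,::-1])
def ray(ci,u,v,fish=False):
    a=(u-ci['cx'])/ci['fx'];b=(v-ci['cy'])/ci['fy']
    if fish:
        t=np.hypot(a,b);k=np.tan(t)/t if t>1e-9 else 1;a*=k;b*=k
    rot=np.array(ci['rotation']); rot=rot if rot.shape==(3,3) else R.from_rotvec(rot).as_matrix()
    return np.array(ci['eye']),rot@np.array([a,-b,-1.])
def at_z(ci,u,v,z,fish=False):
    e,r=ray(ci,u,v,fish); return e+r*(z-e[2])/r[2]
def at_d(ci,u,v,d,fish=False):
    e,r=ray(ci,u,v,fish); return e+r*d
E
python3 - <<'E'
from h import *
for n in ('top','side'):
    ci,im,d=grab(n); save(im,n+'0.png'); np.savez('pics/'+n+'0.npz',im=im,d=d); print(n,ci)
s=manip.get_state(); print(s, manip.nose_length)
E
```

```text
top {'fx': 361.2683901464692, 'fy': 361.2683901464692, 'cx': 325.0564858313478, 'cy': 191.30425233958428, 'eye': array([ 0.41450955, -0.0202867 ,  0.98691738]), 'rotation': array([ 0.09988066, -0.06922896, -1.56795031])}
side {'fx': 419.10328570479834, 'fy': 419.10328570479834, 'cx': 322.5900577960449, 'cy': 198.91055021988225, 'eye': array([ 0.21475957, -0.66703058,  0.66725921]), 'rotation': array([ 0.87718654, -0.17463515, -0.38999033])}
{'clock': 0.1, 'qpos': array([ 1.06908230e+00,  2.64693987e-01,  1.60526559e+00, -2.33008535e-05,
        1.27371014e+00, -3.68672104e-02]), 'dq': array([-0.00017213, -0.00133048, -0.00430254,  0.00260602, -0.0017386 ,
       -0.00059912]), 'joint_torque': array([-6.28586913e-04, -5.16707969e+01, -3.68589199e+01, -1.40490056e-04,
        6.34167896e-03, -1.45352163e-05]), 'position': array([0.30227724, 0.60282739, 0.25206038]), 'tcp_rot': array([-0.72349011, -3.05660263,  0.00315384]), 'force': array([0.50695562, 0.009228  , 0.63441819]), 'wrist_torque': array([ 0.01003331, -0.02633483,  0.03021414]), 'gripper_force': 0.0, 'gripper_width': 0.08550240385347875} 0.022
```

View pics/top0.png

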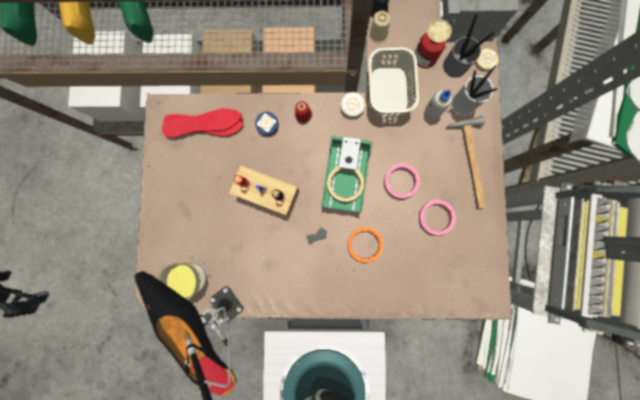

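View pics/side0.png

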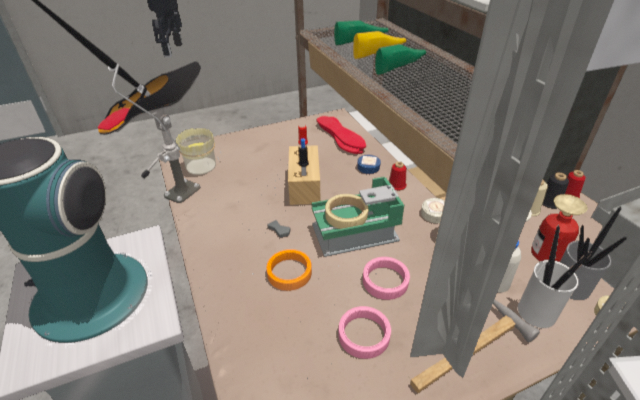

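The top view shows the dispenser at (348,175) with the cream roll at (346,183). The holder is at (263,190), with a red handle at (241,181), the marker at (260,189) and a black handle at (278,196). There is a lamp at (220,305), next to the arm. The orange ring (365,245) and the pink rings (402,181) and (438,217) are look-alikes. The red cone spool at (303,112) stands free, so it isn't the spindle.

```bash
python3 - <<'E'
from h import *
ci=manip.camera_info('top'); z=np.load('pics/top0.npz'); im,d=z['im'],z['d']
save(im,'top0c.png',(225,125,385,225),5)
H=np.zeros((400,640,3))
for v in range(400):
    for u in range(640): H[v,u]=at_d(ci,u,v,d[v,u])
np.save('pics/H.npy',H)
# lamp zone: max heights on grid
for v in range(200,400,14): print(v,[ (int(100*H[v,u,0]),int(100*H[v,u,1]),int(H[v,u,2]*100)) for u in range(130,330,16)])
E
```

```text
200 [(56, 97, -76), (49, 49, 0), (49, 44, 0), (49, 40, 0), (49, 36, 0), (49, 31, 0), (49, 27, 0), (49, 22, 0), (49, 16, 7), (49, 12, 7), (49, 8, 7), (49, 5, 0), (49, 0, 0)]
214 [(49, 96, -75), (45, 49, 0), (45, 44, 0), (45, 40, 0), (45, 35, 0), (45, 31, 0), (45, 27, 0), (45, 22, 0), (45, 18, 0), (45, 13, 0), (45, 9, 0), (45, 5, 0), (45, 0, 0)]
228 [(42, 96, -76), (41, 48, 0), (41, 44, 0), (42, 40, 0), (42, 35, 0), (42, 31, 0), (42, 26, 0), (42, 22, 0), (42, 18, 0), (42, 13, 0), (42, 9, 0), (42, 5, 0), (42, 0, 1)]
242 [(35, 95, -75), (38, 48, 0), (38, 44, 0), (38, 40, 0), (38, 35, 0), (38, 31, 0), (38, 26, 0), (38, 22, 0), (38, 18, 0), (38, 13, 0), (38, 9, 0), (38, 5, 0), (38, 0, 0)]
256 [(28, 95, -76), (34, 48, 0), (34, 44, 0), (34, 39, 0), (34, 35, 0), (34, 31, 0), (34, 26, 0), (34, 22, 0), (34, 18, 0), (34, 13, 0), (34, 9, 0), (34, 5, 0), (34, 0, 0)]
270 [(22, 94, -75), (30, 48, 0), (31, 39, 9), (31, 37, 5), (31, 32, 8), (30, 31, 0), (30, 26, 0), (30, 22, 0), (30, 17, 0), (30, 13, 0), (30, 9, 0), (30, 4, 0), (30, 0, 0)]
284 [(15, 94, -75), (31, 33, 29), (30, 31, 27), (27, 37, 5), (
[... 903 characters left out ...]
8, 25), (19, 22, 31), (18, 21, 27), (-16, 47, -76), (-15, 40, -76), (-15, 32, -75), (9, 13, 0), (9, 9, 0), (9, 4, 0), (9, 0, 1)]
368 [(-22, 92, -76), (-22, 84, -75), (-22, 77, -76), (-22, 69, -76), (17, 21, 34), (15, 21, 26), (15, 18, 26), (-22, 39, -75), (-22, 32, -75), (5, 13, 0), (5, 8, 0), (6, 4, 1), (7, 0, 3)]
382 [(-28, 91, -76), (-28, 84, -75), (-28, 76, -75), (-28, 69, -76), (12, 24, 26), (16, 17, 36), (12, 18, 25), (-28, 39, -75), (-28, 32, -76), (2, 13, 0), (2, 8, 1), (5, 4, 7), (6, 0, 10)]
396 [(-34, 91, -75), (-35, 84, -76), (-34, 76, -76), (-34, 69, -76), (-34, 61, -75), (15, 17, 39), (-34, 46, -75), (-34, 39, -76), (-34, 31, -75), (-1, 13, 0), (0, 8, 1), (5, 3, 15), (9, 0, 25)]
```

View pics/top0c.png

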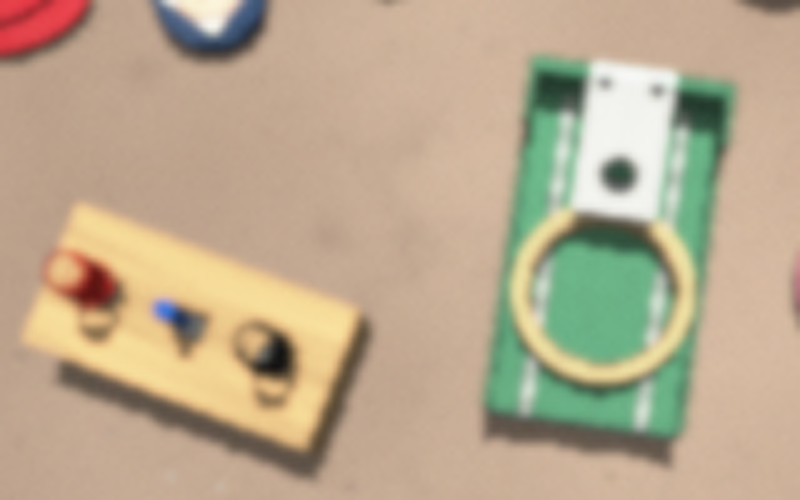

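The enlarged crop shows the tape roll centred at about crop (603,297), with bracket hole (619,174), red grip at about (65,270) and black handle (262,345). Next I'll check the lamp's 3D extent and the scene measurements.

```bash
python3 - <<'E'
from h import *
T=np.load('pics/H.npy').reshape(-1,3)
ci=manip.camera_info('side'); z=np.load('pics/side0.npz'); d=z['d']
S=np.array([[at_d(ci,u,v,d[v,u]) for u in range(640)] for v in range(400)]); np.save('pics/S.npy',S)
for n,P in (('top',T),('side',S.reshape(-1,3))):
    m=(P[:,2]>0.03)&(P[:,0]>0.05)&(P[:,0]<.4)&(P[:,1]>.1)&(P[:,1]<.5)&(P[:,2]<.9); Q=P[m]
    az=np.degrees(np.arctan2(Q[:,1],Q[:,0])); r=np.hypot(Q[:,0],Q[:,1])
    for a in np.arange(20,90,6):
        k=(az>=a)&(az<a+6)
        if k.any(): print(n,a,k.sum(),'r',r[k].min().round(2),r[k].max().round(2),'z',Q[k,2].min().round(2),Q[k,2].max().round(2))
for u,v in [(45,5),(80,35),(110,63),(150,100),(125,110),(115,70),(165,30)]: print((u,v),S[v,u].round(2))
# scene
ci=manip.camera_info('top')
f=lambda x,y:(225+x/5-.4,125+y/5-.4)
p=lambda n,x,y,z: print(n,at_z(ci,*f(x,y),z).round(4))
p('hole',619,174,.105)
for n,x,y in (('roll L',512,290),('roll R',695,297),('roll bot',600,385)): p(n,x,y,.084 if n!='roll bot' else .084)
p('red top',66,272,.153);p('blk top',262,345,.153)
for x,y in ((80,203),(363,310),(308,455),(22,340)): p('holder',x,y,.075)
for x,y in ((487,410),(683,437)): p('tray front',x,y,.07)
E
```

```text
top 38 177 r 0.24 0.39 z 0.14 0.31
top 44 3538 r 0.22 0.51 z 0.03 0.4
top 50 2344 r 0.2 0.51 z 0.04 0.39
top 56 994 r 0.2 0.39 z 0.09 0.28
top 62 112 r 0.21 0.28 z 0.25 0.27
side 38 120 r 0.23 0.39 z 0.15 0.31
side 44 3666 r 0.14 0.51 z 0.03 0.51
side 50 1513 r 0.2 0.51 z 0.03 0.4
side 56 727 r 0.2 0.49 z 0.05 0.28
side 62 114 r 0.21 0.29 z 0.25 0.27
(45, 5) [-0.21  2.28  0.04]
(80, 35) [0.13 0.14 0.45]
(110, 63) [0.16 0.18 0.38]
(150, 100) [0.21 0.23 0.28]
(125, 110) [0.15 0.23 0.26]
(115, 70) [0.16 0.18 0.37]
(165, 30) [0.29 0.59 0.31]
hole [ 0.5893 -0.0606  0.105 ]
roll L [ 0.5342 -0.0074  0.084 ]
roll R [ 0.5306 -0.0994  0.084 ]
roll bot [ 0.4862 -0.0515  0.084 ]
red top [0.5336 0.2006 0.153 ]
blk top [0.4993 0.1079 0.153 ]
holder [0.5806 0.215  0.075 ]
holder [0.5251 0.0686 0.075 ]
holder [0.4513 0.0957 0.075 ]
holder [0.5097 0.2428 0.075 ]
tray front [0.4745 0.0054 0.07  ]
tray front [ 0.4609 -0.0939  0.07  ]
```

```bash
python3 - <<'E'
from h import *
t=np.load('pics/top0.npz')['im'];s=np.load('pics/side0.npz')['im']
ci,w,d=grab('wrist'); np.savez('pics/w0.npz',im=w,d=d); print(ci)
a=cv2.resize(s[0:220,0:240],None,fx=1.66,fy=1.66,interpolation=3); b=cv2.resize(t[250:400,120:260],(365,390),interpolation=3)
a=a[:365]; b=cv2.resize(t[250:400,120:260],(365,365),interpolation=3)
c=cv2.resize(w,(370,231))
top=np.hstack([a,b]); bot=np.zeros((231,top.shape[1],3),np.uint8); bot[:,:370]=c
save(np.vstack([top,bot]),'lamp.png')
S=np.load('pics/S.npy')
for v in range(0,200,8):
    print(v,[(u,)+tuple((S[v,u]*100).astype(int)) for u in range(20,200,12) if S[v,u,2]>.1 and S[v,u,1]<.7])
E
```

```text
{'fx': 309.70691628693146, 'fy': 309.70691628693146, 'cx': 324.1907683161286, 'cy': 202.1527297841986, 'eye': array([0.23454612, 0.63711517, 0.37442553]), 'rotation': array([-0.27241696, -0.16542584,  1.09788767])}
0 [(32, np.int64(9), np.int64(9), np.int64(51)), (152, np.int64(27), np.int64(57), np.int64(38)), (164, np.int64(30), np.int64(56), np.int64(38)), (176, np.int64(33), np.int64(59), np.int64(37))]
8 [(44, np.int64(10), np.int64(10), np.int64(49)), (152, np.int64(27), np.int64(57), np.int64(36)), (164, np.int64(30), np.int64(56), np.int64(36)), (176, np.int64(33), np.int64(65), np.int64(34))]
16 [(56, np.int64(11), np.int64(11), np.int64(48)), (164, np.int64(29), np.int64(56), np.int64(34)), (176, np.int64(33), np.int64(65), np.int64(32))]
24 [(68, np.int64(12), np.int64(12), np.int64(46)), (152, np.int64(26), np.int64(54), np.int64(33)), (164, np.int64(29), np.int64(56), np.int64(32)), (176, np.int64(32), np.int64(61), np.int64(31))]
32 [(164, np.int64(28), np.int64(54), np.int64(31)), (176, np.int64(32), np.int64(63), np.int64(28))]
40 [(80, np.int64(12), np.int64(14), np.
[... 3960 characters left out ...]
t64(2), np.int64(-5), np.int64(30)), (44, np.int64(3), np.int64(-5), np.int64(30)), (56, np.int64(5), np.int64(-6), np.int64(30)), (68, np.int64(6), np.int64(-5), np.int64(29)), (80, np.int64(7), np.int64(-5), np.int64(28)), (92, np.int64(9), np.int64(-3), np.int64(27)), (104, np.int64(9), np.int64(0), np.int64(23))]
192 [(20, np.int64(0), np.int64(-6), np.int64(30)), (32, np.int64(1), np.int64(-6), np.int64(29)), (44, np.int64(3), np.int64(-6), np.int64(29)), (56, np.int64(4), np.int64(-7), np.int64(29)), (68, np.int64(6), np.int64(-6), np.int64(28)), (80, np.int64(7), np.int64(-5), np.int64(27)), (92, np.int64(8), np.int64(-4), np.int64(26)), (104, np.int64(9), np.int64(-1), np.int64(23))]
```

View pics/lamp.png

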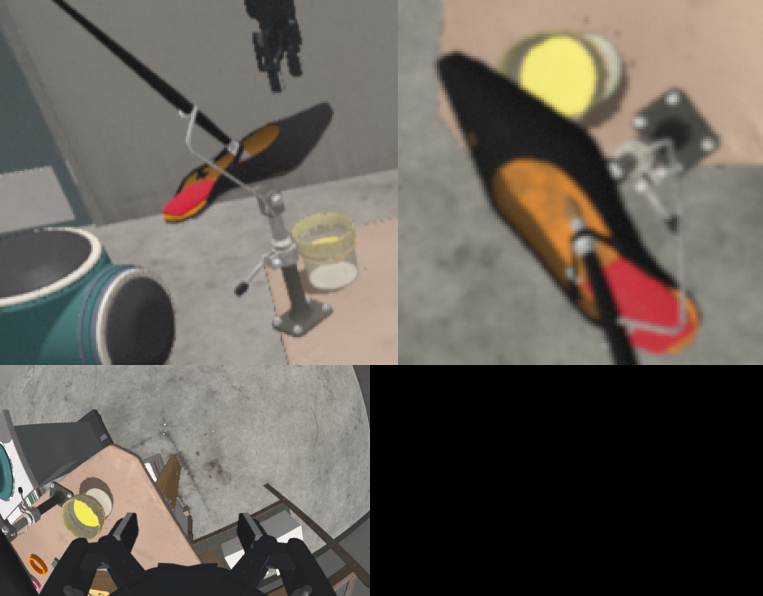

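The crop shows a flat black, orange and red blade (composite 250,160) clamped beside the stand. Its black handle rises toward the base column, so the arm may have to swing past it. I'll check the wrist depth for where that handle ends.

```bash
python3 - <<'E'
from h import *
z=np.load('pics/w0.npz');im,d=z['im'],z['d']; ci=manip.camera_info('wrist')
c=[]
for v in range(0,400,2):
    for u in range(0,640,2):
        if d[v,u]>0:
            p=at_d(ci,u,v,d[v,u],True); c.append([u,v,*p])
c=np.array(c); r=np.hypot(c[:,2],c[:,3])
m=(c[:,4]>.08)&(c[:,4]<1.2)&(r<.5)
print(m.sum(), d.max(),(d==0).mean())
q=c[m]
for a in q[::max(1,len(q)//60)]: print(a[:2].astype(int),a[2:].round(2), im[int(a[1]),int(a[0])])
E
```

```text
2033 1.4913386 0.00434765625
[ 36 210] [0.14 0.23 0.09] [212 204 203]
[136 228] [0.25 0.39 0.09] [128 121  92]
[ 40 234] [0.18 0.25 0.12] [103 100  96]
[ 42 238] [0.19 0.25 0.12] [90 88 85]
[ 42 242] [0.19 0.26 0.13] [89 85 84]
[ 78 244] [0.22 0.27 0.08] [41 42 42]
[ 78 246] [0.22 0.27 0.09] [44 45 43]
[ 78 248] [0.22 0.27 0.09] [43 43 42]
[ 80 250] [0.23 0.27 0.08] [43 43 41]
[110 252] [0.25 0.33 0.09] [167 157 112]
[112 254] [0.26 0.33 0.09] [158 149 111]
[ 46 258] [0.21 0.27 0.15] [159 154 148]
[ 66 260] [0.23 0.28 0.12] [100  97  94]
[ 48 264] [0.22 0.27 0.15] [212 206 201]
[108 266] [0.27 0.32 0.1 ] [200 181 137]
[ 34 270] [0.21 0.27 0.17] [92 90 88]
[ 50 272] [0.23 0.27 0.15] [221 215 209]
[114 274] [0.28 0.32 0.09] [154 144 100]
[  8 278] [0.21 0.27 0.21] [90 88 87]
[ 14 280] [0.21 0.27 0.2 ] [69 68 66]
[ 24 282] [0.22 0.28 0.19] [70 68 66]
[ 32 284] [0.23 0.27 0.18] [99 96 93]
[122 286] [0.3  0.32 0.09] [162 151  99]
[168 288] [0.33 0.37 0.08] [128 121  96]
[ 10 292] [0.22 0.27 0.22] [146 145 143]
[ 12 294] [0.22 0.28 0.22] [73 72 71]
[  4 296] [0.22 0.32 0.25] [25 24 27]
[  
[... 629 characters left out ...]
0.28] [30 30 34]
[ 34 360] [0.28 0.35 0.27] [28 26 28]
[ 48 362] [0.29 0.34 0.26] [64 62 61]
[  4 366] [0.27 0.32 0.29] [41 40 41]
[ 14 368] [0.27 0.34 0.29] [37 36 39]
[ 22 370] [0.28 0.34 0.29] [34 33 35]
[ 30 372] [0.28 0.34 0.28] [33 32 34]
[ 40 374] [0.29 0.35 0.28] [27 26 28]
[ 48 376] [0.3  0.35 0.27] [23 23 25]
[ 56 378] [0.3  0.35 0.27] [60 42 47]
[  6 382] [0.28 0.31 0.3 ] [42 41 44]
[ 14 384] [0.28 0.32 0.3 ] [42 42 44]
[ 20 386] [0.29 0.33 0.29] [42 42 44]
[ 24 388] [0.29 0.34 0.29] [43 42 44]
[ 26 390] [0.29 0.34 0.29] [42 41 43]
[ 28 392] [0.29 0.34 0.29] [43 42 45]
[ 28 394] [0.3  0.34 0.3 ] [41 42 43]
[ 28 396] [0.3  0.33 0.3 ] [42 42 43]
[ 26 398] [0.3  0.33 0.3 ] [45 43 47]
```

```bash
python3 - <<'E'
from h import *
ci=manip.camera_info('wrist'); s=manip.get_state(); print(s['clock'])
C=R.from_rotvec(ci['rotation']).as_matrix(); T=R.from_rotvec(s['tcp_rot']).as_matrix()
print('tool axes\n',T.round(3)); print('cam fwd',-C[:,2].round(3),'right',C[:,0].round(3),'up',C[:,1].round(3))
print('cam in tool',(T.T@(ci['eye']-s['position'])).round(3))
tgt=np.array([.1,.1,.5])
for ax in range(2):
  for a in range(-60,61,15):
    Rt=T@R.from_euler('xy'[ax],a,degrees=True).as_matrix()
    p=s['position']+np.array([0,0,.0])+Rt@(T.T@(ci['eye']-s['position'])); Cn=Rt@T.T@C
    l=Cn.T@(tgt-p); th=np.arctan2(np.hypot(l[0],l[1]),-l[2]); k=ci['fx']*th/np.hypot(l[0],l[1])
    print('xy'[ax],a,p.round(2),'px',round(ci['cx']+l[0]*k),round(ci['cy']-l[1]*k),np.degrees(th).round())
E
```

```text
0.15
tool axes
 [[-0.894  0.448 -0.001]
 [ 0.448  0.894 -0.002]
 [ 0.    -0.002 -1.   ]]
cam fwd [ 0.266 -0.135 -0.955] right [ 0.448  0.894 -0.002] up [-0.854  0.427 -0.298]
cam in tool [ 0.076  0.    -0.122]
x -60 [0.19 0.54 0.31] px 151 981 148.0
x -45 [0.2  0.56 0.34] px -165 777 140.0
x -30 [0.21 0.58 0.36] px -252 574 127.0
x -15 [0.22 0.61 0.37] px -238 437 113.0
x 0 [0.23 0.64 0.37] px -188 346 98.0
x 15 [0.25 0.67 0.37] px -124 285 84.0
x 30 [0.26 0.69 0.36] px -57 242 71.0
x 45 [0.27 0.71 0.34] px 12 211 58.0
x 60 [0.28 0.73 0.31] px 80 190 45.0
y -60 [0.17 0.67 0.25] px -49 400 78.0
y -45 [0.18 0.67 0.29] px -80 408 84.0
y -30 [0.19 0.66 0.32] px -116 403 90.0
y -15 [0.21 0.65 0.35] px -153 383 94.0
y 0 [0.23 0.64 0.37] px -188 346 98.0
y 15 [0.27 0.62 0.39] px -214 292 101.0
y 30 [0.3  0.61 0.4 ] px -224 228 102.0
y 45 [0.33 0.59 0.39] px -217 163 100.0
y 60 [0.36 0.57 0.38] px -194 108 97.0
```

jog_arm([
  [[0, 0, -0.05, 8.5, 0, 0, 1], [0, 0, -0.05, 8.5, 0, 0, 1], [0, 0, -0.03, 8.5, 0, 0, 1], [0, 0, 0, 8.5, 0, 0, 1], [0, 0, 0, 8.5, 0, 0, 1]],
])

```text
clock: 0.65
position: [0.3093, 0.6167, 0.3716]
tcp_rot: [-0.647, -2.733, 1.005]
force: [-0.2, -1.0, 0.8]
gripper_width: 0.0856
gripper_force: 0.0
```

```bash
python3 - <<'E'
from h import *
s=manip.get_state();print(s['clock'],s['position'],s['qpos'],R.from_rotvec(s['tcp_rot']).as_matrix().round(2).tolist())
ci,im,d=grab('wrist'); save(im,'w1.png')
for v in range(0,400,12):
    row=[]
    for u in range(0,400,12):
        if d[v,u]>0:
            p=at_d(ci,u,v,d[v,u],True)
            if p[2]>.24 and np.hypot(*p[:2])<.45: row.append((u,*[int(100*x) for x in p]))
    if row: print(v,row)
E
```

```text
0.65 [0.30931122 0.61669382 0.37159614] [ 1.07833195  0.71258917  0.89024843 -0.02309546  2.24331519 -0.03547832] [[-0.89, 0.34, -0.29], [0.45, 0.68, -0.58], [-0.0, -0.65, -0.76]]
72 [(12, -3, 31, 52), (24, -4, 29, 50), (36, -4, 28, 48), (48, -5, 27, 46), (60, -6, 25, 44), (72, -8, 22, 42), (120, -14, 12, 30), (132, -13, 13, 27), (144, -12, 14, 25)]
84 [(0, 0, 33, 53), (12, 0, 32, 52), (24, -1, 31, 50), (36, -2, 29, 48), (48, -2, 28, 46), (60, -3, 27, 44), (72, -4, 24, 42), (84, -5, 23, 40), (96, -6, 21, 37), (108, -7, 19, 34), (120, -8, 17, 31), (132, -9, 14, 28), (144, -10, 13, 25)]
96 [(0, 1, 33, 53), (12, 0, 32, 52), (24, 0, 30, 50), (36, 0, 29, 48), (48, 0, 27, 46), (60, -1, 26, 44), (72, -2, 24, 42), (84, -3, 22, 40), (96, -4, 20, 37), (108, -5, 18, 34), (120, -6, 15, 31), (132, -7, 13, 28), (144, -8, 12, 25)]
108 [(0, 2, 32, 53), (12, 2, 31, 52), (24, 1, 29, 50), (36, 1, 28, 48), (48, 0, 26, 47), (60, 0, 24, 44), (72, -1, 22, 42), (84, -1, 20, 40), (96, -3, 17, 37), (108, -4, 15, 34), (120, -5, 12, 31), (132, -6, 10, 28), (144, -5, 10, 25)]
120 [(0, 3, 31, 54), (12, 3, 29, 52)
[... 560 characters left out ...]
, 28, 26)]
192 [(144, 10, -1, 26), (168, 15, 19, 27), (180, 17, 22, 26), (192, 19, 29, 27), (204, 19, 30, 26), (216, 20, 30, 24)]
204 [(48, 10, 10, 49), (60, 11, 12, 47), (72, 12, 14, 44), (84, 13, 15, 42), (96, 14, 17, 40), (108, 15, 18, 38), (120, 16, 19, 36), (132, 16, 20, 35), (144, 17, 22, 33), (168, 19, 24, 30), (180, 19, 21, 27), (192, 19, 23, 25), (204, 21, 31, 27), (216, 22, 32, 25)]
216 [(180, 21, 23, 28), (192, 21, 23, 26), (204, 23, 32, 28), (216, 23, 33, 26), (228, 24, 32, 24)]
228 [(192, 23, 24, 27), (204, 24, 32, 28), (216, 25, 33, 27), (228, 26, 33, 25)]
240 [(192, 25, 29, 29), (204, 26, 32, 29), (216, 27, 33, 28), (228, 27, 34, 26)]
252 [(204, 28, 31, 29), (216, 28, 34, 29)]
```

View pics/w1.png

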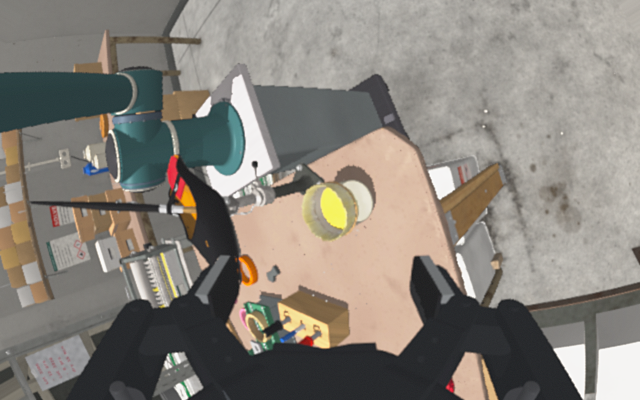

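The wrist view shows the teal upper arm at (60,95) and a black handle tapering to its end at about (30,203), near (0.09, 0.09, 0.52). That is close to the upper arm's path. I'll compute clearances using the point clouds for the rod and the arm.

```bash
cat > kin.py <<'E'
import numpy as np
A1,A2,TL,ZS,LAT=.510,.566,.324,.251,.025
def ik(x,y,z):
    r=np.hypot(x,y); q1=np.arctan2(y,x)-np.arcsin(LAT/r); a=np.sqrt(r*r-LAT**2); h=z+TL-ZS
    D=np.hypot(a,h); b=np.arccos((A1**2+D*D-A2**2)/(2*A1*D)); q2=np.pi/2-np.arctan2(h,a)-b
    c=np.arccos((A1**2+A2**2-D*D)/(2*A1*A2)); return q1,q2,np.pi-c
E
python3 - <<'E'
from h import *; from kin import *
from scipy.spatial import cKDTree
s=manip.get_state(); q=s['qpos']; ci,im,d=grab('wrist'); np.savez('pics/w1.npz',im=im,d=d)
P=np.array([[*at_d(ci,u,v,d[v,u],True),u,v] for v in range(60,260) for u in range(0,260) if d[v,u]>0])
S=np.load('pics/S.npy')
tp=P[(P[:,3]<175)&(P[:,4]>195)&(P[:,4]<216)&(np.hypot(P[:,0],P[:,1])<.32)&(P[:,2]>.3),:]
print('rod w1: n',len(tp)); 
for u in range(28,176,16):
    k=abs(tp[:,3]-u)<3
    if k.any(): print(u,tp[k,:3].mean(0).round(3),'width rows',np.ptp(tp[k,4]))
srod=np.array([S[v,u] for v in range(0,66) for u in range(15,125) if .05<S[v,u,0]<.25 and .05<S[v,u,1]<.25 and S[v,u,2]>.33])
for z in (.36,.4,.44,.48,.51): 
    k=abs(srod[:,2]-z)<.008; print('side rod',z,srod[k].mean(0).round(3))
# upper arm cloud
c1,s1=np.cos(q[0]),np.sin(q[0])
ua=P[(P[:,4]<135)&(P[:,3]<110)&(np.hypot(P[:,0],P[:,1])<.5)]
al=ua[:,0]*c1+ua[:,1]*s1; la=-ua[:,0]*s1+ua[:,1]*c1; h=ua[:,2]-ZS
l=al*np.sin(q[1])+h*np.cos(q[1]); t=al*np.cos(q[1])-h*np.sin(q[1])
for a in np.arange(.1,.5,.05):
    k=(l>=a)&(l<a+.05)
    if k.sum()>20: 
        A=np.c_[2*la[k],2*t[k],np.ones(k.sum())]; x=np.linalg.lstsq(A,la[k]**2+t[k]**2,rcond=None)[0]
        print('link',a.round(2),k.sum(),'lat',la[k].min().round(3),la[k].max().round(3),'t',t[k].min().round(3),t[k].max().round(3),'c',x[:2].round(3),'R',np.sqrt(x[2]+x[0]**2+x[1]**2).round(3))
np.save('pics/rod.npy',np.vstack([tp[:,:3],srod])); 
for n,p in (('disp',(.589,-.061,.136)),('disp hi',(.589,-.061,.24)),('roll',(.49,-.05,.09)),('red',(.534,.2,.13)),('start',(.3023,.6028,.252))): print(n,np.round(ik(*p),3))
print(q)
E
```

```text
rod w1: n 980
44 [0.101 0.103 0.505] width rows 3.0
60 [0.116 0.126 0.472] width rows 4.0
76 [0.131 0.148 0.441] width rows 6.0
92 [0.145 0.168 0.414] width rows 7.0
108 [0.157 0.186 0.387] width rows 8.0
124 [0.168 0.202 0.362] width rows 9.0
140 [0.179 0.217 0.339] width rows 8.0
156 [0.19  0.233 0.316] width rows 7.0
side rod 0.36 [0.171 0.198 0.368]
side rod 0.4 [0.149 0.167 0.4  ]
side rod 0.44 [0.13  0.141 0.44 ]
side rod 0.48 [0.111 0.115 0.48 ]
side rod 0.51 [0.097 0.096 0.508]
link 0.1 24 lat 0.1 0.181 t -0.003 0.026 c [ 0.141 -0.001] R 0.042
link 0.15 561 lat 0.099 0.182 t -0.001 0.042 c [ 0.141 -0.001] R 0.042
link 0.2 806 lat 0.099 0.183 t 0.002 0.042 c [ 0.141 -0.001] R 0.042
link 0.25 979 lat 0.099 0.182 t -0.002 0.043 c [ 0.141 -0.001] R 0.042
link 0.3 1211 lat 0.099 0.183 t -0.002 0.044 c [ 0.141 -0.001] R 0.042
link 0.35 1470 lat 0.099 0.182 t -0.004 0.043 c [ 0.141 -0.001] R 0.042
link 0.4 515 lat 0.1 0.179 t 0.008 0.043 c [ 0.141 -0.   ] R 0.041
disp [-0.145  0.208  1.9  ]
disp hi [-0.145  0.117  1.802]
roll [-0.152  0.085  2.142]
red [0.315 0.176 1.952]
start [1.069 0.264 1.607]
[ 1.07834714  0.72976545  0.89084847 -0.02317712  2.24687964 -0.03562822]
```

```bash
cat > clear.py <<'E'
import numpy as np
from kin import *
a=np.array([.086,.081,.54]);b=np.array([.131,.1455,.441]);c=np.array([.19,.233,.316])
t=np.linspace(0,1,40)[:,None]; ROD=np.vstack([a+(b-a)*t,b+(c-b)*t]); RR=np.interp(ROD[:,2],[.316,.54],[.010,.003])
def clr(q1,q2,rod=ROD):
    c1,s1=np.cos(q1),np.sin(q1); al=rod[:,0]*c1+rod[:,1]*s1; la=-rod[:,0]*s1+rod[:,1]*c1; h=rod[:,2]-ZS
    t=al*np.cos(q2)-h*np.sin(q2); D=np.hypot(la-.141,t)-.042-RR; i=D.argmin(); return round(D[i],3),ROD[i].round(2)
E
python3 - <<'E'
from clear import *
for n,p in (('disp',(.589,-.061,.136)),('disp hi',(.589,-.061,.24)),('roll front',(.44,-.05,.12)),('roll at end',(.55,-.06,.09)),('red',(.534,.2,.13)),('red hi',(.534,.2,.26)),('mid',(.5,.0,.25)),('close hi',(.43,-.04,.3))):
    q=ik(*p); print(n,np.round(q,3),clr(q[0],q[1]))
for q2 in (-.6,-.4,-.2,0,.1): print(q2,[clr(x,q2)[0] for x in (1.07,.9,.7,.5,.3,.1,-.15)])
E
```

```text
disp [-0.145  0.208  1.9  ] (np.float64(-0.007), array([0.1, 0.1, 0.5]))
disp hi [-0.145  0.117  1.802] (np.float64(0.014), array([0.1 , 0.1 , 0.51]))
roll front [-0.17  -0.053  2.217] (np.float64(0.052), array([0.1 , 0.09, 0.52]))
roll at end [-0.154  0.194  2.016] (np.float64(-0.005), array([0.1 , 0.1 , 0.51]))
red [0.315 0.176 1.952] (np.float64(0.061), array([0.09, 0.08, 0.54]))
red hi [0.315 0.062 1.825] (np.float64(0.082), array([0.09, 0.08, 0.54]))
mid [-0.05  -0.069  1.974] (np.float64(0.071), array([0.09, 0.09, 0.53]))
close hi [-0.151 -0.241  2.029] (np.float64(0.099), array([0.11, 0.11, 0.49]))
-0.6 [np.float64(0.266), np.float64(0.259), np.float64(0.241), np.float64(0.216), np.float64(0.193), np.float64(0.171), np.float64(0.143)]
-0.4 [np.float64(0.235), np.float64(0.226), np.float64(0.214), np.float64(0.2), np.float64(0.182), np.float64(0.159), np.float64(0.127)]
-0.2 [np.float64(0.199), np.float64(0.189), np.float64(0.174), np.float64(0.158), np.float64(0.139), np.float64(0.119), np.float64(0.09)]
0 [np.float64(0.165), np.float64(0.152), np.float64(0.134), np.float64(0.114), np.float64(0.094), np.float64(0.071), np.float64(0.041)]
0.1 [np.float64(0.151), np.float64(0.136), np.float64(0.116), np.float64(0.095), np.float64(0.073), np.float64(0.049), np.float64(0.017)]
```

Geometry found: the upper arm cylinder has lateral offset 0.141 and radius 0.042. With a vertical tool at the dispenser it would touch the rod. So I'll work there with the tool tilted, which keeps the wrist nearer and q2 small. First, the sweep to the front of the roll.

```bash
cat > plan.py <<'E'
import sys; from h import *; from clear import clr
HOLE=np.array([.589,-.0606]); DX=np.array([.991,-.136]); DY=np.array([.136,.991])
def rot(azy,tilt_axis='x',tilt=0):
    y=np.array([np.cos(azy),np.sin(azy),0]); z=np.array([0,0,-1.]); x=np.cross(y,z)
    return R.from_matrix(np.c_[x,y,z])*R.from_euler(tilt_axis,tilt,degrees=True)
def plan(wps,vmax=.045,wmax=8.2,grip=1,start=None):
    s=manip.get_state(); p=np.array(s['position']); r=R.from_rotvec(s['tcp_rot'])
    if start: p,r=start
    rows=[]
    for (tp,tr,*v) in wps:
        tp=np.array(tp,float); n=int(max(np.ceil(np.linalg.norm(tp-p)/(v[0] if v else vmax)),np.ceil(np.degrees((r.inv()*tr).magnitude())/wmax),1))
        p0,r0=p,r; w=(r0.inv()*tr).as_rotvec()
        for i in range(1,n+1):
            pn=p0+(tp-p0)*i/n; rn=r0*R.from_rotvec(w*i/n)
            sh=np.round(r.inv().apply(pn-p),4); tu=np.round((r.inv()*rn).as_rotvec(degrees=True),1)
            rows.append([*sh.tolist(),*tu.tolist(),grip]); p=p+r.apply(sh); r=r*R.from_rotvec(tu,degrees=True)
            wc=p-.324*r.apply([0,0,1]); from kin import ik; q=ik(wc[0],wc[1],wc[2]-.324); 
            if i==n: print('wp',p.round(3),'clr',clr(q[0],q[1])[0],'q',np.round(q,2))
    while len(rows)%5: rows.append([0,0,0,0,0,0,grip])
    for k in range(0,len(rows),5): print(str([rows[k:k+5]]).replace('0.0,','0,'))
    return p,r
def disp(xd,yd,z): return [*(HOLE+xd*DX+yd*DY),z]
E
python3 - <<'E'
from plan import *
a=np.arctan2(DX[1],DX[0])
plan([([.38,.42,.40],rot(.82)),([.47,-.03,.33],rot(a,'x',-15)),(disp(-.14,0,.20),rot(a,'x',-15))],grip=0)
E
```

```text
wp [0.38 0.42 0.4 ] clr 0.142 q [0.79 0.   1.63]
wp [ 0.47 -0.03  0.33] clr 0.124 q [-0.11 -0.34  2.07]
wp [ 0.45  -0.042  0.2  ] clr 0.111 q [-0.15 -0.3   2.28]
[[[-0.0252, -0.0228, 0.0106, -6.8, 1.0, 2.6, 0], [-0.0264, -0.0228, 0.0075, -6.9, 1.0, 2.6, 0], [-0.0275, -0.0222, 0.0043, -6.8, 0.9, 2.6, 0], [-0.0286, -0.0213, 0.0013, -6.8, 1.0, 2.7, 0], [-0.0295, -0.0199, -0.0017, -6.9, 1.0, 2.6, 0]]]
[[[-0.0304, -0.0181, -0.0045, -6.8, 1.0, 2.6, 0], [-0.0339, -0.0243, 0.0063, -1.3, -0.7, 5.0, 0], [-0.0358, -0.0214, 0.0063, -1.2, -0.6, 4.9, 0], [-0.0375, -0.0185, 0.0062, -1.3, -0.7, 5.0, 0], [-0.0388, -0.0152, 0.0063, -1.2, -0.6, 4.9, 0]]]
[[[-0.04, -0.012, 0.0064, -1.3, -0.7, 5.0, 0], [-0.0407, -0.0086, 0.0067, -1.2, -0.6, 4.9, 0], [-0.0413, -0.0052, 0.007, -1.3, -0.7, 5.0, 0], [-0.0415, -0.0018, 0.0074, -1.3, -0.6, 4.9, 0], [-0.0415, 0.0016, 0.0078, -1.2, -0.7, 5.0, 0]]]
[[[-0.041, 0.005, 0.0084, -1.3, -0.6, 4.9, 0], [-0.0404, 0.0083, 0.009, -1.2, -0.7, 5.0, 0], [-0.0047, -0.017, 0.0403, -0, -0, -0, 0], [-0.0048, -0.017, 0.0403, -0, -0, -0, 0], [-0.0047, -0.0169, 0.0403, -0, -0, -0, 0]]]
```

jog_arm([
  [[-0.025, -0.023, 0.01, -6.8, 1.0, 2.6, 0], [-0.026, -0.023, 0.007, -6.9, 1.0, 2.6, 0], [-0.028, -0.022, 0.004, -6.8, 0.9, 2.6, 0], [-0.029, -0.021, 0.001, -6.8, 1.0, 2.7, 0], [-0.03, -0.02, -0.002, -6.9, 1.0, 2.6, 0]],
])

```text
clock: 1.25
position: [0.3684, 0.4496, 0.4064]
tcp_rot: [-1.08, -2.924, 0.141]
force: [0.6, -0.1, 1.5]
gripper_width: 0.0118
gripper_force: 0.0
```

jog_arm([
  [[-0.03, -0.018, -0.005, -6.8, 1.0, 2.6, 0], [-0.034, -0.024, 0.006, -1.3, -0.7, 5.0, 0], [-0.036, -0.021, 0.006, -1.2, -0.6, 4.9, 0], [-0.038, -0.019, 0.006, -1.3, -0.7, 5.0, 0], [-0.039, -0.015, 0.006, -1.2, -0.6, 4.9, 0]],
])

```text
clock: 1.75
position: [0.4126, 0.2527, 0.3861]
tcp_rot: [1.602, 2.61, 0.132]
force: [-0.1, 0.3, 0.4]
gripper_width: 0.0001
gripper_force: 0.0
```

jog_arm([
  [[-0.04, -0.012, 0.006, -1.3, -0.7, 5.0, 0], [-0.041, -0.009, 0.007, -1.2, -0.6, 4.9, 0], [-0.041, -0.005, 0.007, -1.3, -0.7, 5.0, 0], [-0.042, -0.002, 0.007, -1.3, -0.6, 4.9, 0], [-0.042, 0.002, 0.008, -1.2, -0.7, 5.0, 0]],
])

```text
clock: 2.25
position: [0.454, 0.048, 0.3521]
tcp_rot: [2.063, 2.133, 0.242]
force: [0.7, -0.3, 0.8]
gripper_width: -0.0004
gripper_force: 0.0
```

```bash
python3 - <<'E'
from h import *
ci,im,d=grab('wrist'); s=manip.get_state(); print(s['position'],s['qpos'].round(3))
import pickle; pickle.dump((ci,im,d),open('pics/w2.pkl','wb')); save(im,'w2.png',None,1.25)
E
```

```text
[0.45401836 0.04262267 0.35046307] [ 0.05  -0.361  2.041 -0.016  1.233  0.027]
```

View pics/w2.png

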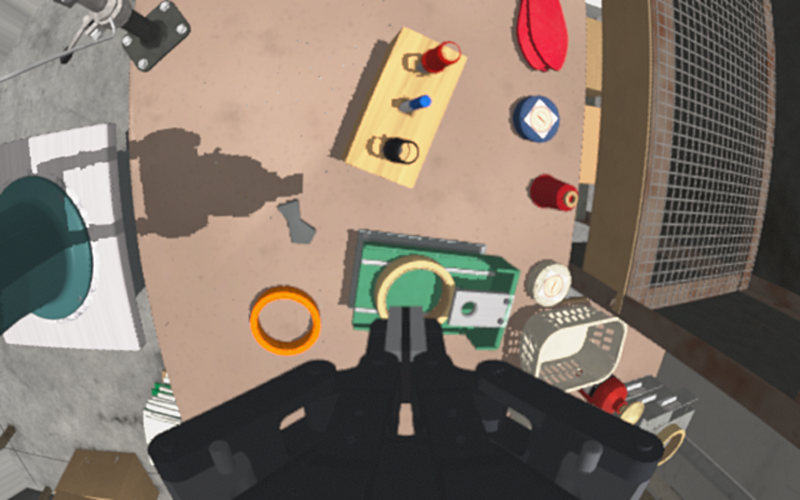

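The wrist view shows, at 1.25x: bracket hole (470,310), tape roll ring centred near (415,300), red handle top (450,50), marker cap (424,101), black handle top (405,152), and the shut fingertips at (405,310).

```bash
python3 - <<'E'
from h import *; import pickle
ci,im,d=pickle.load(open('pics/w2.pkl','rb'))
f=lambda n,x,y,z: print(n,at_z(ci,x/1.25,y/1.25,z,True).round(4))
f('hole',470,310,.105); f('red top',450,50,.153); f('marker top',425,101,.1405); f('blk top',406,152,.153)
f('roll top outer far',417,257,.084); f('roll left outer',374,292,.084)
for x,y in ((405,28),(466,63),(413,187),(346,159)): f('holder',x,y,.075)
f('finger tip',405,308,.32)
E
```

```text
hole [ 0.5923 -0.0642  0.105 ]
red top [0.5353 0.2017 0.153 ]
marker top [0.5184 0.1559 0.1405]
blk top [0.5    0.1106 0.153 ]
roll top outer far [ 0.5327 -0.005   0.084 ]
roll left outer [ 0.4856 -0.0435  0.084 ]
holder [0.513  0.2403 0.075 ]
holder [0.5813 0.2084 0.075 ]
holder [0.5275 0.0703 0.075 ]
holder [0.4563 0.0995 0.075 ]
finger tip [0.4621 0.0499 0.32  ]
```

```bash
sed -i 's/HOLE=np.array(.*\]); DX/HOLE=np.array([.5905,-.062]); DX/' plan.py; python3 - <<'E'
from plan import *
a=np.arctan2(DX[1],DX[0]); r=rot(a,'x',-15)
plan([(disp(-.143,0,.25),r),(disp(-.143,0,.092),r)],grip=0)
print([clr(q,.0)[0] for q in (-.1,-.15)])
E
```

```text
wp [ 0.449 -0.043  0.25 ] clr 0.119 q [-0.15 -0.35  2.22]
wp [ 0.449 -0.043  0.092] clr 0.079 q [-0.15 -0.15  2.39]
[[[-0.028, -0.0101, 0.0323, -0.6, -0.6, 3.0, 0], [-0.0282, -0.0089, 0.0326, -0.6, -0.5, 3.1, 0], [-0.0283, -0.0078, 0.0326, -0.6, -0.6, 3.0, 0], [0, -0.0102, 0.0382, -0, 0, 0, 0], [0, -0.0102, 0.0381, -0, 0, 0, 0]]]
[[[0.0001, -0.0102, 0.0382, -0, 0, 0, 0], [-0, -0.0102, 0.0382, -0, 0, 0, 0], [0, 0, 0, 0, 0, 0, 0], [0, 0, 0, 0, 0, 0, 0], [0, 0, 0, 0, 0, 0, 0]]]
[np.float64(0.048), np.float64(0.041)]
```

jog_arm([
  [[-0.028, -0.01, 0.0325, -0.6, -0.6, 3.0, 0], [-0.028, -0.009, 0.0325, -0.6, -0.5, 3.1, 0], [-0.028, -0.008, 0.0325, -0.6, -0.6, 3.0, 0], [0, -0.01, 0.038, 0, 0, 0, 0], [0, -0.01, 0.038, 0, 0, 0, 0]],
])

```text
clock: 2.8
position: [0.4493, -0.0351, 0.1719]
tcp_rot: [2.205, 1.939, 0.259]
force: [0.6, -0.2, -0.2]
gripper_width: -0.0
gripper_force: 0.0
```

jog_arm([
  [[0, -0.01, 0.038, 0, 0, 0, 0], [0, -0.01, 0.038, 0, 0, 0, 0], [0, 0, 0, 0, 0, 0, 0], [0, 0, 0, 0, 0, 0, 0], [0, 0, 0, 0, 0, 0, 0]],
])

```text
clock: 3.3
position: [0.4517, -0.0343, 0.0962]
tcp_rot: [2.203, 1.942, 0.259]
force: [0.8, -0.5, 0.7]
gripper_width: -0.0001
gripper_force: 0.0
```

```bash
python3 - <<'E'
from h import *
ci,im,d=grab('side'); c,w,dw=grab('wrist')
import pickle; pickle.dump((c,w,dw),open('pics/w3.pkl','wb'))
a=cv2.resize(im[150:270,270:420],(500,400),interpolation=2); b=cv2.resize(w,(640,400))[0:400,200:500]
save(np.hstack([a,b]),'s3.png')
s=manip.get_state(); print(s['clock'],s['position'],s['qpos'].round(3),s['force'])
E
```

```text
3.4 [ 0.45192221 -0.03431089  0.09628071] [-0.135 -0.156  2.383  0.01   0.653 -0.016] [ 0.43889893 -0.01696718 -0.31205927]
```

View pics/s3.png

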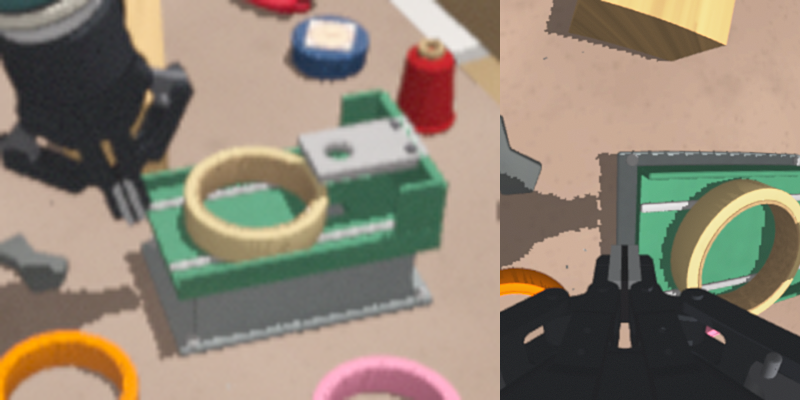

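Side crop: the shut fingertips at (130,215) hang just in front of the tray's open end, with the roll at (255,205). The position is 8 mm off sideways, so I'll correct it and push.

```bash
python3 - <<'E'
from plan import *
a=np.arctan2(DX[1],DX[0]); r=rot(a,'x',-15)
plan([(disp(-.143,0,.091),r,.005),(disp(-.08,0,.091),r,.012)],grip=0)
E
```

```text
wp [ 0.449 -0.043  0.091] clr 0.079 q [-0.15 -0.15  2.39]
wp [ 0.511 -0.051  0.091] clr 0.046 q [-0.15 -0.02  2.27]
[[[-0.0029, -0.0011, 0.0015, -0, -0.1, 0.2, 0], [-0.0028, -0.0011, 0.0015, -0, -0.1, 0.2, 0], [-0.0029, -0.0011, 0.0015, -0, -0.2, 0.2, 0], [0, 0.0101, 0.0027, -0, 0, -0, 0], [0, 0.0102, 0.0027, -0, 0, -0, 0]]]
[[[0, 0.0101, 0.0028, -0, 0, -0, 0], [0, 0.0102, 0.0027, -0, 0, -0, 0], [0, 0.0101, 0.0027, -0, 0, -0, 0], [0.0001, 0.0101, 0.0027, -0, 0, -0, 0], [0, 0, 0, 0, 0, 0, 0]]]
```

jog_arm([
  [[-0.003, -0.001, 0.0015, 0, -0.1, 0.2, 0], [-0.003, -0.001, 0.0015, 0, -0.1, 0.2, 0], [-0.003, -0.001, 0.0015, 0, -0.2, 0.2, 0], [0, 0.01, 0.0027, 0, 0, 0, 0], [0, 0.01, 0.0027, 0, 0, 0, 0]],
])

```text
clock: 3.9
position: [0.4678, -0.0459, 0.0877]
tcp_rot: [2.215, 1.93, 0.247]
force: [0.2, 0.2, 0.3]
gripper_width: -0.0001
gripper_force: 0.0
```

jog_arm([
  [[0, 0.01, 0.0027, 0, 0, 0, 0], [0, 0.01, 0.0027, 0, 0, 0, 0], [0, 0.01, 0.0027, 0, 0, 0, 0], [0, 0.01, 0.0027, 0, 0, 0, 0], [0, 0, 0, 0, 0, 0, 0]],
])

```text
clock: 4.4
position: [0.5102, -0.0516, 0.0879]
tcp_rot: [2.214, 1.93, 0.249]
force: [-0.1, -0.6, -0.9]
gripper_width: 0.0
gripper_force: 0.0
```

jog_arm([
  [[0, 0.004, 0.001, 0, 0, 0, 0], [0, 0.004, 0.001, 0, 0, 0, 0], [0, 0, 0, 0, 0, 0, 0], [0, 0, 0, 0, 0, 0, 0], [0, 0, 0, 0, 0, 0, 0]],
])

```text
clock: 4.9
position: [0.5162, -0.0524, 0.0875]
tcp_rot: [2.215, 1.931, 0.247]
force: [-0.1, 0.4, -0.0]
gripper_width: 0.0
gripper_force: 0.0
```

jog_arm([
  [[0, 0.003, 0.0008, 0, 0, 0, 0], [0, 0.003, 0.0008, 0, 0, 0, 0], [0, 0.002, 0.0005, 0, 0, 0, 0], [0, 0, 0, 0, 0, 0, 0], [0, 0, 0, 0, 0, 0, 0]],
])

```text
clock: 5.4
position: [0.5248, -0.0536, 0.0875]
tcp_rot: [2.215, 1.93, 0.247]
force: [-0.6, 0.6, -0.4]
gripper_width: 0.0001
gripper_force: 0.0
```

```bash
python3 - <<'E'
from h import *
ci,im,d=grab('side'); c,w,dw=grab('wrist')
save(np.hstack([cv2.resize(im[150:270,270:420],(500,400),interpolation=2),w[0:400,200:500]]),'s4.png')
# roll back extent along dispenser x from side depth: cream top points
S=np.array([[at_d(ci,u,v,d[v,u]) for u in range(270,420)] for v in range(150,270)])
sub=im[150:270,270:420].astype(int); H=np.array([.5905,-.062])
D=S[...,:2]-H; xd=D@[.991,-.136]; yd=D@[.136,.991]
m=(abs(S[...,2]-.083)<.004)&(abs(yd)<.06)&(xd>-.13)&(xd<.04)&(sub[...,0]-sub[...,2]>30)&(sub[...,0]>150)
A=np.c_[2*xd[m],2*yd[m],np.ones(m.sum())]; print(m.sum(),'xd',xd[m].min(),xd[m].max(),'yd',yd[m].min(),yd[m].max())
print(manip.get_state()['force'])
E
```

```text
250 xd -0.04949151425284845 0.03557936686723309 yd -0.04799761758296245 0.043536489459894884
[-0.37802941 -0.2740712  -0.38102965]
```

View pics/s4.png

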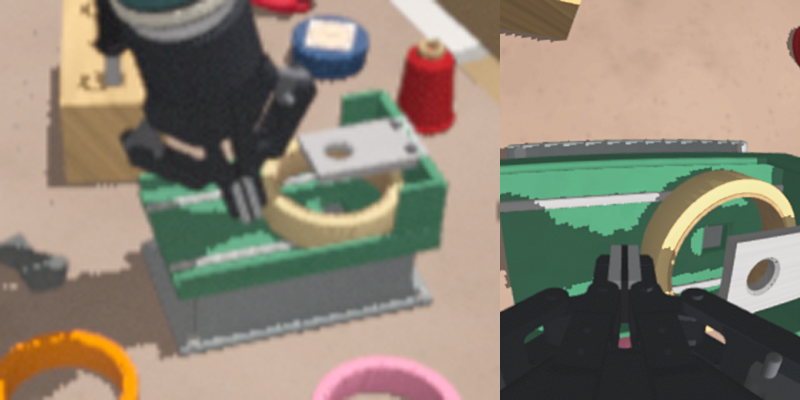

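The roll at (330,205) in the side crop is nearly back and the tray hole shows through its bore. There is no stop force yet, so I'll push a little more.

jog_arm([
  [[0, 0.002, 0.0005, 0, 0, 0, 0], [0, 0.002, 0.0005, 0, 0, 0, 0], [0, 0, 0, 0, 0, 0, 0], [0, 0, 0, 0, 0, 0, 0], [0, 0, 0, 0, 0, 0, 0]],
])

```text
clock: 6.0
position: [0.5288, -0.0541, 0.0876]
tcp_rot: [2.215, 1.93, 0.247]
force: [-0.2, 0.7, -0.1]
gripper_width: -0.0002
gripper_force: 0.0
```

jog_arm([
  [[0, 0.002, 0.0005, 0, 0, 0, 0], [0, 0.002, 0.0005, 0, 0, 0, 0], [0, 0, 0, 0, 0, 0, 0], [0, 0, 0, 0, 0, 0, 0], [0, 0, 0, 0, 0, 0, 0]],
])

```text
clock: 6.5
position: [0.5301, -0.0542, 0.0865]
tcp_rot: [2.219, 1.934, 0.242]
force: [-8.6, 1.4, 5.8]
gripper_width: 0.0
gripper_force: 4.6
```

The roll is against the stop, with about 9 N of contact force. I'll back off and go over the red spindle with a 25° sideways lean, which becomes a lean toward the robot at the dispenser.

```bash
python3 - <<'E'
from plan import *
s=manip.get_state(); r0=R.from_rotvec(s['tcp_rot']); p=s['position']
rg=rot(np.radians(10),'y',-25); zt=rg.apply([0,0,1]); g=np.array([.535,.2015,.135])
plan([(p+np.r_[-.035*DX,.0],r0),(p+np.r_[-.06*DX,.14],r0),(g+[0,-.0,.13],rg)],grip=1)
print(zt)
E
```

```text
wp [ 0.495 -0.049  0.086] clr 0.05 q [-0.15 -0.04  2.3 ]
wp [ 0.471 -0.046  0.227] clr 0.105 q [-0.15 -0.27  2.21]
wp [0.535 0.202 0.265] clr 0.089 q [0.54 0.16 1.77]
[[[-0, -0.0339, -0.0086, 0, 0, 0, 1], [-0, 0.0026, -0.0355, 0, 0, 0, 1], [-0.0001, 0.0025, -0.0354, 0, 0, 0, 1], [0, 0.0026, -0.0355, 0, 0, 0, 1], [-0, 0.0026, -0.0355, 0, 0, 0, 1]]]
[[[0.0423, 0.0064, -0.005, 1.7, -3.7, -3.4, 1], [0.0415, 0.0088, -0.008, 1.7, -3.8, -3.4, 1], [0.0402, 0.0108, -0.0109, 1.6, -3.7, -3.5, 1], [0.0388, 0.013, -0.0138, 1.7, -3.7, -3.4, 1], [0.0369, 0.0147, -0.0167, 1.7, -3.8, -3.4, 1]]]
[[[0.0348, 0.0163, -0.0195, 1.7, -3.7, -3.4, 1], [0, 0, 0, 0, 0, 0, 1], [0, 0, 0, 0, 0, 0, 1], [0, 0, 0, 0, 0, 0, 1], [0, 0, 0, 0, 0, 0, 1]]]
[ 0.07338689 -0.41619774 -0.90630779]
```

jog_arm([
  [[0, -0.034, -0.0086, 0, 0, 0, 0], [0, 0.0026, -0.0355, 0, 0, 0, 0], [0, 0.0026, -0.0355, 0, 0, 0, 1], [0, 0.0026, -0.0355, 0, 0, 0, 1], [0, 0.0026, -0.0355, 0, 0, 0, 1]],
])

```text
clock: 7.0
position: [0.4721, -0.0462, 0.2288]
tcp_rot: [2.215, 1.93, 0.248]
force: [-0.1, -0.1, 0.0]
gripper_width: 0.0432
gripper_force: 0.0
```

jog_arm([
  [[0.042, 0.0064, -0.005, 1.7, -3.7, -3.4, 1], [0.0415, 0.009, -0.008, 1.7, -3.8, -3.4, 1], [0.04, 0.011, -0.011, 1.6, -3.7, -3.5, 1], [0.039, 0.013, -0.014, 1.7, -3.7, -3.4, 1], [0.037, 0.015, -0.017, 1.7, -3.8, -3.4, 1]],
])

```text
clock: 7.5
position: [0.5272, 0.162, 0.2612]
tcp_rot: [1.861, 2.104, -0.291]
force: [0.8, -0.7, 0.6]
gripper_width: 0.085
gripper_force: 0.0
```

jog_arm([
  [[0.035, 0.016, -0.0195, 1.7, -3.7, -3.4, 1], [0, 0, 0, 0, 0, 0, 1], [0, 0, 0, 0, 0, 0, 1], [0, 0, 0, 0, 0, 0, 1], [0, 0, 0, 0, 0, 0, 1]],
])

```text
clock: 8.0
position: [0.5365, 0.1998, 0.2669]
tcp_rot: [1.789, 2.123, -0.392]
force: [0.2, 0.1, 0.0]
gripper_width: 0.0853
gripper_force: 0.0
```

```bash
python3 - <<'E'
from plan import *
ci,im,d=grab('wrist'); import pickle; pickle.dump((ci,im,d),open('pics/w5.pkl','wb')); save(im,'w5.png',(140,100,500,400),2)
s=manip.get_state(); print(s['clock'],s['position'],R.from_rotvec(s['tcp_rot']).apply([0,0,1]),s['qpos'].round(2),s['force'])
E
```

```text
8.05 [0.53655998 0.19976861 0.26712929] [ 0.07768987 -0.416538   -0.90579268] [ 0.54  0.16  1.76 -0.42  1.4   0.48] [ 0.24393766  0.12794897 -0.54615544]
```

View pics/w5.png

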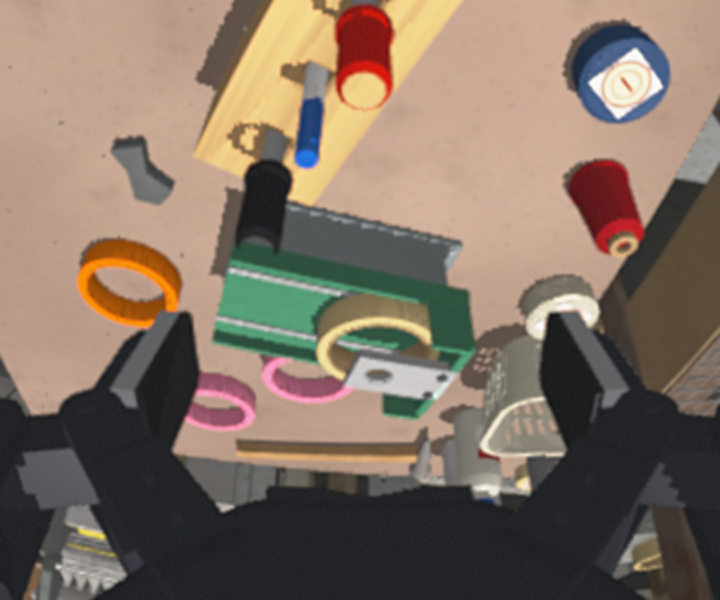

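This confirms the target: the red handle with its light top at crop (363,90) stands in the holder's outer socket. Marker cap is at (307,158), the black handle top at (260,243), and the hole at (380,376).

```bash
python3 - <<'E'
from plan import *; import pickle
ci,im,d=pickle.load(open('pics/w5.pkl','rb'))
f=lambda n,x,y,z: print(n,at_z(ci,140+x/2,100+y/2,z,True).round(4))
f('red top',363,90,.153);f('marker',307,158,.1405);f('black',260,243,.153);f('hole',380,376,.105)
rg=rot(np.radians(10),'y',-25); zt=rg.apply([0,0,1]); g=np.array([.535,.2015,.135])-.003*zt
plan([(g+[0,0,.06],rg),(g,rg)],grip=1)
E
```

```text
red top [0.5355 0.2    0.153 ]
marker [0.5191 0.1552 0.1405]
black [0.5029 0.1132 0.153 ]
hole [ 0.5923 -0.0645  0.105 ]
wp [0.535 0.203 0.198] clr 0.082 q [0.54 0.21 1.83]
wp [0.535 0.203 0.138] clr 0.075 q [0.54 0.27 1.88]
[[[0.0162, -0.0008, 0.0307, 0.1, 0, -0.2, 1], [0.0161, -0.0008, 0.0308, 0.1, 0.1, -0.1, 1], [0.0127, 0, 0.0272, 0, -0, -0, 1], [0.0127, 0, 0.0272, 0, -0, -0, 1], [0, 0, 0, 0, 0, 0, 1]]]
```

jog_arm([
  [[0.016, -0.0008, 0.031, 0.1, 0, -0.2, 1], [0.016, -0.0008, 0.031, 0.1, 0.1, -0.1, 1], [0.0127, 0, 0.027, 0, 0, 0, 1], [0.0127, 0, 0.027, 0, 0, 0, 1], [0, 0, 0, 0, 0, 0, 1]],
])

```text
clock: 8.55
position: [0.5318, 0.2011, 0.1333]
tcp_rot: [1.787, 2.133, -0.407]
force: [-0.2, -0.5, -0.7]
gripper_width: 0.0853
gripper_force: 0.0
```

jog_arm([
  [[0, 0, 0, 0, 0, 0, 0.2], [0, 0, 0, 0, 0, 0, 0], [0, 0, 0, 0, 0, 0, 0], [0, 0, 0, 0, 0, 0, 0], [0, 0, 0, 0, 0, 0, 0]],
])

```text
clock: 9.05
position: [0.5358, 0.2044, 0.1386]
tcp_rot: [1.784, 2.131, -0.393]
force: [0.4, 0.9, 3.3]
gripper_width: 0.0203
gripper_force: 58.4
```

```bash
python3 - <<'E'
from plan import *
s=manip.get_state(); print(s['clock'],s['position'],R.from_rotvec(s['tcp_rot']).apply([0,0,1]),s['force'],s['gripper_width'],s['gripper_force'])
r=R.from_rotvec(s['tcp_rot']); p=s['position']
plan([(p+[0,0,.03],r,.01),(p+[0,0,.135],r,.025)],grip=0)
E
```

```text
9.05 [0.53578992 0.20443359 0.13855944] [ 0.0761697  -0.4150791  -0.90659115] [0.40864449 0.9302126  3.32018181] 0.020346723374956386 58.43160152435303
wp [0.536 0.204 0.169] clr 0.079 q [0.54 0.24 1.85]
wp [0.536 0.204 0.274] clr 0.09 q [0.54 0.16 1.75]
[[[-0.0042, 0, -0.0091, 0, 0, 0, 0], [-0.0042, 0, -0.009, 0, 0, 0, 0], [-0.0043, 0.0001, -0.0091, 0, 0, 0, 0], [-0.0089, 0, -0.019, 0, 0, 0, 0], [-0.0088, 0.0001, -0.0191, 0, 0, 0, 0]]]
[[[-0.0089, 0, -0.019, 0, 0, 0, 0], [-0.0088, 0, -0.0191, 0, 0, 0, 0], [-0.0089, 0.0001, -0.019, 0, 0, 0, 0], [0, 0, 0, 0, 0, 0, 0], [0, 0, 0, 0, 0, 0, 0]]]
```

jog_arm([
  [[-0.0042, 0, -0.009, 0, 0, 0, 0], [-0.0042, 0, -0.009, 0, 0, 0, 0], [-0.0042, 0, -0.009, 0, 0, 0, 0], [-0.0089, 0, -0.019, 0, 0, 0, 0], [-0.0089, 0, -0.019, 0, 0, 0, 0]],
])

```text
clock: 9.55
position: [0.5347, 0.2038, 0.2098]
tcp_rot: [1.785, 2.132, -0.397]
force: [0.2, -0.4, -0.5]
gripper_width: 0.0207
gripper_force: 58.7
```

jog_arm([
  [[-0.0089, 0, -0.019, 0, 0, 0, 0], [-0.0089, 0, -0.019, 0, 0, 0, 0], [-0.0089, 0, -0.019, 0, 0, 0, 0], [0, 0, 0, 0, 0, 0, 0], [0, 0, 0, 0, 0, 0, 0]],
])

```text
clock: 10.05
position: [0.5351, 0.2041, 0.2723]
tcp_rot: [1.785, 2.132, -0.394]
force: [0.4, -0.0, -1.0]
gripper_width: 0.0202
gripper_force: 58.7
```

```bash
python3 - <<'E'
from plan import *; import pickle
ci,im,d=grab('side'); save(im,'s6.png',(255,60,415,220),5); pickle.dump((ci,im,d),open('pics/s6.pkl','wb'))
s=manip.get_state(); print(s['clock'],s['position'],R.from_rotvec(s['tcp_rot']).apply([0,0,1]),s['force'],s['gripper_width'],s['gripper_force'])
rd=rot(np.arctan2(DY[1],DY[0]),'y',-25); zt=rd.apply([0,0,1])
g=np.r_[HOLE,.260]-.003*zt
plan([(np.array([.50,.06,.275]),rot(np.radians(50),'y',-25)),(g,rd)],grip=0)
E
```

```text
10.1 [0.53459377 0.20375135 0.27107024] [ 0.07321536 -0.41593012 -0.90644451] [-0.66624751  0.18967623 -1.06488146] 0.020799151948796456 58.68117570877075
wp [0.5   0.06  0.275] clr 0.146 q [ 0.3  -0.23  2.12]
wp [ 0.589 -0.062  0.263] clr 0.078 q [-0.15 -0.15  2.08]
[[[-0.0249, -0.0119, 0.0107, -3.4, -0, -7.2, 0], [-0.0231, -0.0155, 0.01, -3.4, -0, -7.2, 0], [-0.021, -0.0188, 0.0089, -3.3, -0, -7.3, 0], [-0.0184, -0.0219, 0.0077, -3.4, -0, -7.2, 0], [-0.0155, -0.0244, 0.0064, -3.4, -0, -7.2, 0]]]
[[[-0.032, -0.009, 0.0182, -3.4, -0, -7.3, 0], [-0.0304, -0.014, 0.0176, -3.4, -0, -7.3, 0], [-0.0284, -0.0188, 0.0166, -3.4, -0, -7.3, 0], [-0.0257, -0.0232, 0.0153, -3.4, -0, -7.3, 0], [0, 0, 0, 0, 0, 0, 0]]]
```

View pics/s6.png

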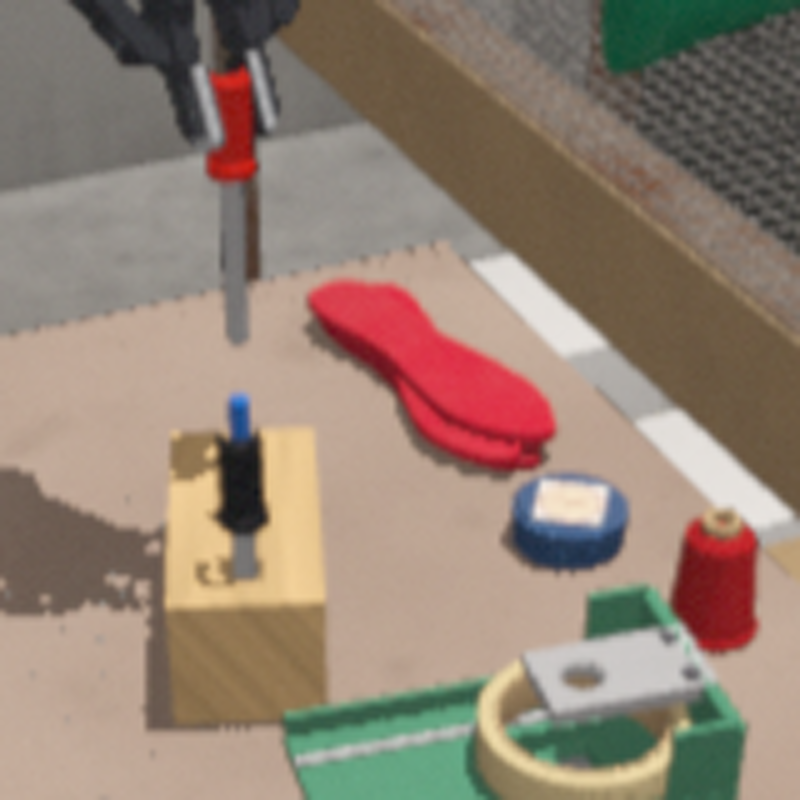

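The side crop shows the spindle held upright with its tip at (238,342). The black spindle and marker still stand in the holder, and the hole is at (583,676). I'll measure the spindle axis in the tool frame from this image's depth.

```bash
cat > axis.py <<'E'
from plan import *
def spindle(ci,im,d,s,u0,v0):
    """fit shaft axis from a camera: window u0,v0 = (lo,hi); returns axis point at shaft middle, dir (up), bottom v"""
    r=R.from_rotvec(s['tcp_rot']); g=s['position']+.003*r.apply([0,0,1]); pts=[]
    for v in range(*v0):
        c=[]
        for u in range(*u0):
            if d[v,u]<=0: continue
            p=at_d(ci,u,v,d[v,u])
            if np.hypot(*(p-g)[:2])<.022 and -.13<(p-g)[2]<-.036: c.append((u,p))
        if len(c)>=3:
            e,_=ray(ci,0,0); m=np.mean([q for _,q in c],0); h=m-e; h[2]=0; h/=np.linalg.norm(h)
            near=min(c,key=lambda q:np.linalg.norm(q[1]-e))[1]; uc=np.mean([a for a,_ in c]); dep=d[v,int(round(uc))]
            pts.append(at_d(ci,uc,v,dep)+.006*h)
    pts=np.array(pts); c=pts.mean(0); w=np.linalg.svd(pts-c)[2][0]; w*=np.sign(w[2])
    return g,c,w,pts
E
python3 - <<'E'
from axis import *; import pickle
ci,im,d=pickle.load(open('pics/s6.pkl','rb')); s=manip.get_state()
g,c,w,pts=spindle(ci,im,d,s,(285,320),(85,140))
print('g',g.round(4),'c',c.round(4),'dir',w.round(4),len(pts),'z',pts[:,2].min().round(4),pts[:,2].max().round(4))
ax=c+w*(g[2]-c[2])/w[2]; print('axis at grasp height',ax.round(4),'err',(ax-g).round(4)); r=R.from_rotvec(s['tcp_rot'])
print('dir in tool',r.inv().apply(w).round(4),'ideal',r.inv().apply([0,0,1]).round(4))
print('hole by side',at_z(ci,255+583/5-.4,60+676/5-.4,.105))
E
```

```text
g [0.5348 0.2025 0.2684] c [0.5348 0.2023 0.19  ] dir [0.0016 0.0069 1.    ] 32 z 0.1474 0.2297
axis at grasp height [0.5349 0.2029 0.2684] err [0.0001 0.0004 0.    ]
dir in tool [-0.4164  0.0016 -0.9092] ideal [-0.4223 -0.0012 -0.9064]
hole by side [ 0.5884209  -0.06171373  0.105     ]
```

The grip is centred and vertical. A straight path would cross the black handle (top 0.153), so I'll raise the carry height.

```bash
sed -i 's/HOLE=np.array(.*\]); DX/HOLE=np.array([.5905,-.0628]); DX/' plan.py; python3 - <<'E'
from plan import *
rd=rot(np.arctan2(DY[1],DY[0]),'y',-25); zt=rd.apply([0,0,1])
g=np.r_[HOLE,.262]-.003*zt
plan([([.535,.19,.32],rot(np.radians(25),'y',-25)),([.515,.05,.32],rot(np.radians(52),'y',-25)),(g+[0,0,.03],rd),(g,rd)],grip=0,vmax=.04,wmax=7.5)
E
```

```text
wp [0.535 0.19  0.32 ] clr 0.109 q [0.54 0.05 1.79]
wp [0.515 0.05  0.32 ] clr 0.145 q [ 0.26 -0.24  2.05]
wp [ 0.589 -0.063  0.295] clr 0.083 q [-0.15 -0.17  2.04]
wp [ 0.589 -0.063  0.265] clr 0.078 q [-0.15 -0.15  2.07]
[[[-0.0165, -0.001, -0.0193, -3.2, -0, -6.7, 0], [-0.0163, -0.0019, -0.0194, -3.1, -0, -6.7, 0], [-0.0269, -0.0193, 0.0125, -2.9, -0, -6.1, 0], [-0.0246, -0.0226, 0.0115, -2.8, -0, -6.2, 0], [-0.022, -0.0257, 0.0102, -2.9, -0, -6.1, 0]]]
[[[-0.0191, -0.0284, 0.0089, -2.8, -0, -6.1, 0], [-0.021, -0.0086, 0.0154, -2.6, -0, -5.5, 0], [-0.0201, -0.0113, 0.0149, -2.5, -0, -5.5, 0], [-0.0189, -0.0137, 0.0144, -2.6, -0, -5.4, 0], [-0.0175, -0.0162, 0.0137, -2.5, -0, -5.5, 0]]]
[[[-0.0158, -0.0183, 0.013, -2.6, -0, -5.5, 0], [0.0126, 0, 0.0272, 0, -0, 0, 0], [0, 0, 0, 0, 0, 0, 0], [0, 0, 0, 0, 0, 0, 0], [0, 0, 0, 0, 0, 0, 0]]]
```

jog_arm([
  [[-0.0165, -0.001, -0.0193, -3.2, 0, -6.7, 0], [-0.0163, -0.0019, -0.0194, -3.1, 0, -6.7, 0], [-0.027, -0.0193, 0.0125, -2.9, 0, -6.1, 0], [-0.0246, -0.0226, 0.0115, -2.8, 0, -6.2, 0], [-0.022, -0.0257, 0.0102, -2.9, 0, -6.1, 0]],
])

```text
clock: 10.6
position: [0.5193, 0.0842, 0.3187]
tcp_rot: [1.03, 2.528, -0.231]
force: [0.1, -1.1, -1.1]
gripper_width: 0.0208
gripper_force: 58.8
```

jog_arm([
  [[-0.019, -0.0284, 0.009, -2.8, 0, -6.1, 0], [-0.021, -0.0086, 0.0154, -2.6, 0, -5.5, 0], [-0.02, -0.0113, 0.015, -2.5, 0, -5.5, 0], [-0.019, -0.0137, 0.0144, -2.6, 0, -5.4, 0], [-0.0175, -0.0162, 0.0137, -2.5, 0, -5.5, 0]],
])

```text
clock: 11.1
position: [0.5733, -0.0401, 0.2982]
tcp_rot: [0.328, 2.69, -0.073]
force: [0.5, 0.2, -1.1]
gripper_width: 0.0207
gripper_force: 58.8
```

jog_arm([
  [[-0.0158, -0.0183, 0.013, -2.6, 0, -5.5, 0], [0.0126, 0, 0.027, 0, 0, 0, 0], [0, 0, 0, 0, 0, 0, 0], [0, 0, 0, 0, 0, 0, 0], [0, 0, 0, 0, 0, 0, 0]],
])

```text
clock: 11.6
position: [0.588, -0.0594, 0.2664]
tcp_rot: [0.198, 2.699, -0.043]
force: [0.0, 0.3, -1.4]
gripper_width: 0.0204
gripper_force: 59.0
```

```bash
python3 - <<'E'
from axis import *; import pickle
s=manip.get_state(); ci,im,d=grab('side'); pickle.dump((ci,im,d,s),open('pics/s7.pkl','wb')); save(im,'s7.png')
print(s['clock'],s['position'],s['qpos'].round(2),s['force'],s['gripper_width'])
g=s['position']+.003*R.from_rotvec(s['tcp_rot']).apply([0,0,1])
def proj(p):
    rt=R.from_rotvec(ci['rotation']).as_matrix(); l=rt.T@(p-ci['eye']); return ci['cx']-ci['fx']*l[0]/l[2],ci['cy']+ci['fy']*l[1]/l[2]
print('tip px',proj(g-[0,0,.126]),'g px',proj(g))
u,v=map(int,proj(g-[0,0,.08])); g,c,w,pts=spindle(ci,im,d,s,(u-15,u+15),(v-35,v+35))
print('g',g.round(4),'dir',w.round(4),len(pts),'zmin',pts[:,2].min().round(4)); t=c+w*(g[2]-.126-c[2])/w[2]; print('tip',t.round(4))
# dark hole on bracket: bracket top pixels (grey/white) with z~.105; find dark blob
sub=im[170:215,350:400].astype(int).sum(2)
for v in range(184,206): print(v,' '.join('%3d'%(im[v,u].astype(int).mean()) for u in range(358,388)))
E
```

```text
11.6 [ 0.58804022 -0.05936218  0.2663551 ] [-0.14 -0.15  2.08 -0.    0.78 -1.56] [ 0.04562579  0.30164895 -1.36028664] 0.020439174859620747
tip px (np.float64(372.05047744857774), np.float64(181.97837536982405)) g px (np.float64(376.3120172985756), np.float64(129.23769448720634))
g [ 0.5893 -0.0595  0.2636] dir [0.0072 0.0045 1.    ] 35 zmin 0.1429
tip [ 0.5906 -0.0587  0.1376]
184 177 177 177 177 179 177 178 176 178 179 179 180 179 165 108  80  77  80  78  79  78  78  78  78  76  69  72  76  83 117
185 176 177 177 178 178 178 178 178 179 179 179 181 177 157 103  81  77  81  77  79  82  88  87  93  98  97 111 128 127 127
186 177 178 177 178 178 178 178 178 178 178 179 179 178 155 101  87  87  87  95 102 117 133 141 158 176 179 183 185 170 134
187 176 178 177 179 179 178 178 178 178 179 179 179 179 155 117 120 137 140 160 176 183 189 191 197 203 206 207 205 193 140
188 179 178 178 179 180 179 181 181 181 187 190 191 193 187 182 184 189 191 198 205 207 207 207 208 209 209 208 208 205 180
189 176 177 176 178 184 189 190 193 197 201 203 204 206 207 207 207 208 208 208 209 209 208 208 208
[... 1308 characters left out ...]
 205 206 205 204 198 191 188 182 175 174 165 156 153 144 134 131 128 126 127 124
201 111 112 113 114 119 115 122 176 198 197 190 189 182 176 164 155 152 143 136 133 130 126 128 126 120 120 118 114 111 110
202 113 133 144 167 187 175 149 146 168 164 155 153 144 133 131 128 128 125 123 120 113 112 112 112 112 106 104 103  96  98
203 143 178 186 191 192 173 142 119 129 130 130 130 126 123 126 128 129 111 103  99  92  93  92  94  98  99  98  97  93  95
204 143 170 175 171 160 144 130 122 125 128 130 128 110 104 105 107 108  89  82  79  79  78  83  81  87  91  96  94  92  93
205 138 140 143 142 139 137 116 105 104 107 109 109  85  83  81  81  80  77  77  76  77  78  77  77  79  83  90  91  91  93
```

```bash
cat > brk.py <<'E'
from axis import *; import pickle
def bracket(ci,im,d,fish,name):
    H=np.array([.5905,-.0628]); m=[]
    for v in range(400):
        for u in range(640):
            if d[v,u]<=0: continue
            p=at_d(ci,u,v,d[v,u],fish)
            if abs(p[2]-.105)<.006 and np.hypot(*(p[:2]-H))<.06:
                c=im[v,u].astype(int)
                if c.max()-c.min()<25 and c.mean()>60: m.append([*(p[:2]-H)@np.c_[DX,DY],p[2],c.mean(),u,v])
    m=np.array(m); print(name,len(m),'z',np.median(m[:,2]).round(4))
    if len(m)<30: return m
    x,y=m[:,0],m[:,1]
    for a in (-.012,-.004,.004,.012,.02,.028):
        k=abs(x-a)<.004
        if k.any(): print(' xd %.3f: yd %.4f..%.4f mid %.4f'%(a,y[k].min(),y[k].max(),(y[k].min()+y[k].max())/2),end='')
    print()
    for a in (-.016,-.012,.012,.016):
        k=abs(y-a)<.003
        if k.any(): print(' yd %.3f: xd min %.4f'%(a,x[k].min()),end='')
    print(); return m
E
python3 - <<'E'
from brk import *
ci,im,d=pickle.load(open('pics/s6.pkl','rb')); bracket(ci,im,d,False,'side6')
k=slice(186,206)
print('s6 gray');
for v in range(188,204): print(v,' '.join('%3d'%(im[v,u].astype(int).mean()) for u in range(358,388)))
s=manip.get_state(); c,w,dw=grab('wrist'); pickle.dump((c,w,dw,s),open('pics/w7.pkl','wb')); m=bracket(c,w,dw,True,'wrist7')
print('px',m[:,4].min(),m[:,4].max(),m[:,5].min(),m[:,5].max())
ci,im,d=pickle.load(open('pics/w2.pkl','rb')); bracket(ci,im,d,True,'wrist2')
E
```

```text
side6 483 z 0.1056
 xd -0.012: yd -0.0198..0.0214 mid 0.0008 xd -0.004: yd -0.0202..0.0234 mid 0.0016 xd 0.004: yd -0.0205..0.0221 mid 0.0008 xd 0.012: yd -0.0202..0.0230 mid 0.0014 xd 0.020: yd -0.0208..0.0519 mid 0.0156 xd 0.028: yd -0.0188..0.0224 mid 0.0018
 yd -0.016: xd min -0.0229 yd -0.012: xd min -0.0233 yd 0.012: xd min -0.0225 yd 0.016: xd min -0.0225
s6 gray
188 170 170 170 172 171 172 172 172 174 178 182 183 186 180 174 177 181 183 189 197 198 199 199 200 201 200 200 200 196 172
189 170 170 172 175 178 182 183 186 190 193 196 195 198 200 198 199 199 199 200 200 201 201 200 200 200 201 200 200 199 195
190 171 169 186 191 192 196 196 198 199 201 200 200 200 201 201 200 200 200 201 201 201 200 200 201 201 202 200 201 200 200
191 172 158 192 199 200 200 201 202 201 201 199 198 197 195 196 196 199 200 202 202 201 201 200 202 201 200 201 199 199 199
192 192 156 174 197 200 201 200 201 200 198 192 184 178 180 178 171 187 196 201 200 202 200 200 200 199 199 199 200 199 199
193 202 166 150 191 200 200 201 200 196 185 164 152 144 149 145 139 164 179 198 200 200 200 200 200 201 200
[... 1317 characters left out ...]
09 xd -0.004: yd -0.0201..0.0210 mid 0.0004 xd 0.004: yd -0.0203..0.0212 mid 0.0005 xd 0.012: yd -0.0202..0.0214 mid 0.0006 xd 0.020: yd -0.0507..0.0520 mid 0.0007 xd 0.028: yd -0.0201..0.0211 mid 0.0005
 yd -0.016: xd min -0.0220 yd -0.012: xd min -0.0220 yd 0.012: xd min -0.0213 yd 0.016: xd min -0.0215
px 265.0 379.0 94.0 170.0
wrist2 1244 z 0.1066
 xd -0.012: yd -0.0201..0.0227 mid 0.0013 xd -0.004: yd -0.0204..0.0222 mid 0.0009 xd 0.004: yd -0.0204..0.0223 mid 0.0009 xd 0.012: yd -0.0209..0.0223 mid 0.0007 xd 0.020: yd -0.0497..0.0225 mid -0.0136 xd 0.028: yd -0.0205..0.0224 mid 0.0010
 yd -0.016: xd min -0.0211 yd -0.012: xd min -0.0214 yd 0.012: xd min -0.0211 yd 0.016: xd min -0.0214
```

```bash
python3 - <<'E'
from brk import *
c,w,d,s=pickle.load(open('pics/w7.pkl','rb')); s=manip.get_state(); g=s['position']+.003*R.from_rotvec(s['tcp_rot']).apply([0,0,1]); print('g now',g.round(4),s['position'])
P=[]
for v in range(400):
    for u in range(640):
        if d[v,u]>0:
            p=at_d(c,u,v,d[v,u],True); q=p-g
            if np.hypot(*q[:2])<.02 and -.13<q[2]<-.034: P.append(p)
P=np.array(P); print(len(P),P[:,2].min())
from scipy.optimize import least_squares
def res(a): 
    h=P[:,2]-(g[2]-.08); return np.hypot(P[:,0]-a[0]-a[2]*h,P[:,1]-a[1]-a[3]*h)-.006
k=least_squares(res,[g[0],g[1],0,0],loss='soft_l1',f_scale=.001); a=k.x; print('axis at g-.08',a[:2].round(4),'slope',a[2:].round(4),'rms',np.sqrt((k.fun**2).mean()).round(5))
print('tip',(a[:2]-a[2:]*.046).round(4))
E
```

```text
g now [ 0.5899 -0.0594  0.2648] [ 0.58859293 -0.05926229  0.26748663]
1359 0.14348632032107425
axis at g-.08 [ 0.5926 -0.0603] slope [-0.0014  0.004 ] rms 0.00036
tip [ 0.5926 -0.0604]
```

```bash
python3 - <<'E'
from plan import *
s=manip.get_state(); p=s['position']; r=R.from_rotvec(s['tcp_rot'])
plan([(p+[-.003,-.002,-.015],r,.02),(p+[-.003,-.002,-.045],r,.01)],grip=0)
E
```

```text
wp [ 0.586 -0.061  0.253] clr 0.078 q [-0.15 -0.15  2.1 ]
wp [ 0.586 -0.061  0.223] clr 0.071 q [-0.15 -0.12  2.13]
[[[0.0088, -0.0024, 0.0124, 0, 0, 0, 0], [0.0032, -0, 0.0068, 0, 0, 0, 0], [0.0032, -0, 0.0068, 0, 0, 0, 0], [0.0031, -0, 0.0068, 0, 0, 0, 0], [0.0032, -0, 0.0068, 0, 0, 0, 0]]]
```

jog_arm([
  [[0.0088, -0.0024, 0.0124, 0, 0, 0, 0], [0.0032, 0, 0.0068, 0, 0, 0, 0], [0.0032, 0, 0.0068, 0, 0, 0, 0], [0.0032, 0, 0.0068, 0, 0, 0, 0], [0.0032, 0, 0.0068, 0, 0, 0, 0]],
])

```text
clock: 12.2
position: [0.5846, -0.0619, 0.22]
tcp_rot: [0.199, 2.7, -0.043]
force: [-0.1, 0.9, -1.3]
gripper_width: 0.0203
gripper_force: 59.0
```

jog_arm([
  [[0.001, 0, 0.002, 0, 0, 0, 0], [0.001, 0, 0.002, 0, 0, 0, 0], [0, 0, 0, 0, 0, 0, 0], [0, 0, 0, 0, 0, 0, 0], [0, 0, 0, 0, 0, 0, 0]],
])

```text
clock: 12.7
position: [0.5849, -0.062, 0.217]
tcp_rot: [0.199, 2.698, -0.044]
force: [0.1, 0.1, -0.8]
gripper_width: 0.0205
gripper_force: 59.0
```

The tip is about 17 mm into the bracket hole with no contact force. Continuing down.

jog_arm([
  [[0.0042, 0, 0.0091, 0, 0, 0, 0], [0.0034, 0, 0.0073, 0, 0, 0, 0], [0.0021, 0, 0.0045, 0, 0, 0, 0], [0.0021, 0, 0.0045, 0, 0, 0, 0], [0, 0, 0, 0, 0, 0, 0]],
])

```text
clock: 13.2
position: [0.5838, -0.0618, 0.1868]
tcp_rot: [0.199, 2.702, -0.043]
force: [-0.2, -0.1, -1.3]
gripper_width: 0.0205
gripper_force: 59.0
```

jog_arm([
  [[0.0017, 0, 0.0036, 0, 0, 0, 0], [0.0017, 0, 0.0036, 0, 0, 0, 0], [0.0017, 0, 0.0036, 0, 0, 0, 0], [0, 0, 0, 0, 0, 0, 0], [0, 0, 0, 0, 0, 0, 0]],
])

```text
clock: 13.7
position: [0.5845, -0.0619, 0.1763]
tcp_rot: [0.199, 2.7, -0.043]
force: [0.4, -0.7, -0.5]
gripper_width: 0.0206
gripper_force: 59.0
```

jog_arm([
  [[0.0034, 0, 0.0073, 0, 0, 0, 0], [0.0034, 0, 0.0073, 0, 0, 0, 0], [0.0034, 0, 0.0073, 0, 0, 0, 0], [0.0021, 0, 0.0045, 0, 0, 0, 0], [0, 0, 0, 0, 0, 0, 0]],
])

```text
clock: 14.2
position: [0.5835, -0.0617, 0.1455]
tcp_rot: [0.2, 2.702, -0.043]
force: [0.7, 0.2, -1.3]
gripper_width: 0.0206
gripper_force: 59.0
```

jog_arm([
  [[0.0008, 0, 0.0018, 0, 0, 0, 0], [0.0008, 0, 0.0018, 0, 0, 0, 0], [0, 0, 0, 0, 0, 0, 0], [0, 0, 0, 0, 0, 0, 0], [0, 0, 0, 0, 0, 0, 0]],
])

```text
clock: 14.7
position: [0.5849, -0.0619, 0.1438]
tcp_rot: [0.199, 2.699, -0.044]
force: [-0.1, -0.2, -0.9]
gripper_width: 0.0206
gripper_force: 59.0
```

```bash
python3 - <<'E'
from plan import *
s=manip.get_state(); print(s['position'],s['qpos'].round(2),s['force'],clr(s['qpos'][0],s['qpos'][1]))
E
```

```text
[ 0.58485346 -0.06191811  0.14377   ] [-0.15 -0.03  2.21  0.    0.53 -1.57] [-0.13589377 -0.22751725 -0.8853498 ] (np.float64(0.048), array([0.09, 0.09, 0.52]))
```

jog_arm([
  [[0.0006, 0, 0.0014, 0, 0, 0, 0], [0.0004, 0, 0.0009, 0, 0, 0, 0], [0, 0, 0, 0, 0, 0, 0], [0, 0, 0, 0, 0, 0, 0], [0, 0, 0, 0, 0, 0, 0]],
])

```text
clock: 15.2
position: [0.585, -0.062, 0.1413]
tcp_rot: [0.199, 2.699, -0.044]
force: [0.4, 0.0, 1.3]
gripper_width: 0.0205
gripper_force: 59.4
```

jog_arm([
  [[0.0004, 0, 0.0008, 0, 0, 0, 0], [0, 0, 0, 0, 0, 0, 0], [0, 0, 0, 0, 0, 0, 0], [0, 0, 0, 0, 0, 0, 0], [0, 0, 0, 0, 0, 0, 0]],
])

```text
clock: 15.7
position: [0.5853, -0.062, 0.1412]
tcp_rot: [0.199, 2.698, -0.044]
force: [-3.5, 0.4, 5.1]
gripper_width: 0.0205
gripper_force: 60.2
```

The handle rests on the bracket. Releasing, then backing out along the tool axis.

jog_arm([
  [[0, 0, 0, 0, 0, 0, 0.5], [0, 0, 0, 0, 0, 0, 0.7], [0, 0, 0, 0, 0, 0, 0.7], [0, 0, 0, 0, 0, 0, 0.7], [0, 0, 0, 0, 0, 0, 0.7]],
])

```text
clock: 16.2
position: [0.5846, -0.0619, 0.1398]
tcp_rot: [0.199, 2.7, -0.043]
force: [-0.4, 0.8, 0.4]
gripper_width: 0.0596
gripper_force: 0.0
```

jog_arm([
  [[0, 0, -0.02, 0, 0, 0, 0.7], [0, 0, -0.03, 0, 0, 0, 0.7], [0, 0, -0.03, 0, 0, 0, 0.7], [0, 0, -0.03, 0, 0, 0, 0.7], [0, 0, 0, 0, 0, 0, 0.7]],
])

```text
clock: 16.7
position: [0.5405, -0.0553, 0.2452]
tcp_rot: [0.199, 2.691, -0.044]
force: [0.5, 0.0, 1.0]
gripper_width: 0.0598
gripper_force: 0.0
```

```bash
python3 - <<'E'
from brk import *
s=manip.get_state(); print(s['clock'],s['position'],s['qpos'].round(2),s['force'],s['gripper_width'])
H=np.array([.5888,-.0619])
for n in ('side','top'):
    ci,im,d=grab(n); P=np.array([[*at_d(ci,u,v,d[v,u]),*im[v,u]] for v in range(120,240) for u in range(225,430) if d[v,u]>0])
    rel=(P[:,:2]-H)@np.c_[DX,DY]; rr=np.hypot(rel[:,0],rel[:,1])
    red=(P[:,3]>P[:,4]+50)&(P[:,3]>P[:,5]+50)&(rr<.04)
    if red.any(): print(n,'red handle n',red.sum(),'z',P[red,2].min().round(4),P[red,2].max().round(4),'rel',rel[red].mean(0).round(4))
    cream=(abs(P[:,2]-.083)<.004)&(P[:,3]-P[:,5]>30)&(P[:,3]>140)&(abs(rel[:,1])<.052)&(rel[:,0]<.04)&(rel[:,0]>-.13)
    print(n,'cream',cream.sum(),'xd min',rel[cream,0].min().round(4),'yd',rel[cream,1].min().round(4),rel[cream,1].max().round(4))
    w=np.array([.518,.156]); hb=(abs(P[:,2]-.075)<.004)&(np.hypot(*(P[:,:2]-w).T)<.09)
    print(n,'holder top n',hb.sum(),'mean',P[hb,:2].mean(0).round(4)); hi=(P[:,2]>.12)&(np.hypot(*(P[:,:2]-w).T)<.075); 
    dark=hi&(P[:,3:].max(1)<70); blue=hi&(P[:,5]>P[:,3]+40); print('  black',dark.sum(),P[dark,:3].mean(0).round(3),P[dark,2].max().round(3),' blue',blue.sum(),P[blue,:3].mean(0).round(3))
E
```

```text
16.7 [ 0.54052892 -0.05534122  0.24515047] [-0.15 -0.24  2.19  0.    0.75 -1.57] [0.47434879 0.00188566 1.02856142] 0.059773107990516695
side red handle n 220 z 0.1058 0.1568 rel [-0.0038 -0.0069]
side cream 277 xd min -0.0457 yd -0.0475 0.0428
side holder top n 879 mean [0.5121 0.1441]
  black 84 [0.497 0.103 0.136] 0.152  blue 34 [0.516 0.152 0.134]
top red handle n 47 z 0.1025 0.1573 rel [-0.0062  0.0014]
top cream 131 xd min -0.0075 yd -0.0476 0.043
top holder top n 1576 mean [0.5167 0.1556]
  black 21 [0.495 0.104 0.14 ] 0.151  blue 15 [0.517 0.156 0.139]
```

The handle spans z 0.105 to 0.156 on the bracket. The roll front is at −46 mm, against the stop, and the holder is undisturbed. Handing in.

```bash
python3 -c "
from bench import manip
print(manip.close_job())"
```

```text
the job is handed in; nothing more can be done
None
```

The job is done and handed in at about 17 s on the robot's clock: the roll is against the back stop, the red spindle is threaded with its handle resting on the bracket and released, and the holder still stands in place with the black spindle and the marker; I don't have the judge's verdict.

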